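Re-sort the revolving thread rack

TASK

Sort the fly-tying thread: turn the revolving rack by its knob to bring each wide spool round to the open bay, and stand every wide spool upright in the wooden tray; put the slim stray spools from the bench upright into free pockets of the rack. The slim spools already in the rack stay in it, and the can, the little bottle and the phone are left alone.

Things in the scene. Friction and masses are not known exactly. Their poses are not given: they have to be found in the camera images.
- wide1_mid (a point): Wide thread spool, a plain cylinder standing upright, wooden ends, grey thread, 28 mm high, 48 mm across; the point is its centre, half-way up, z along its axis. Three or four of them (others are absent) stand in pockets of the revolving rack; to be moved to the tray.
- wide2_mid (a point): Wide thread spool, a plain cylinder standing upright, wooden ends, grey thread, 28 mm high, 48 mm across; the point is its centre, half-way up, z along its axis. Three or four of them (others are absent) stand in pockets of the revolving rack; to be moved to the tray.
- wide3_mid (a point): Wide thread spool, a plain cylinder standing upright, wooden ends, grey thread, 28 mm high, 48 mm across; the point is its centre, half-way up, z along its axis. Three or four of them (others are absent) stand in pockets of the revolving rack; to be moved to the tray.
- wide4_mid (a point): Wide thread spool, a plain cylinder standing upright, wooden ends, grey thread, 28 mm high, 48 mm across; the point is its centre, half-way up, z along its axis. Three or four of them (others are absent) stand in pockets of the revolving rack; to be moved to the tray.
- slim1_mid (a point): Slim thread spool, a plain cylinder standing upright, wooden ends, grey thread, 28 mm high, 34 mm across; the point is its centre, half-way up, z along its axis. It stands in a pocket of the rack and belongs there.
- slim2_mid (a point): Slim thread spool, a plain cylinder standing upright, wooden ends, grey thread, 28 mm high, 34 mm across; the point is its centre, half-way up, z along its axis. It stands in a pocket of the rack and belongs there.
- stray1_mid (a point): Slim thread spool, a plain cylinder standing upright, wooden ends, grey thread, 28 mm high, 34 mm across; the point is its centre, half-way up, z along its axis. One or two such stray spools (a missing one is absent) stand on the bench between rack and tray; to be put into free pockets of the rack.
- stray2_mid (a point): Slim thread spool, a plain cylinder standing upright, wooden ends, grey thread, 28 mm high, 34 mm across; the point is its centre, half-way up, z along its axis. One or two such stray spools (a missing one is absent) stand on the bench between rack and tray; to be put into free pockets of the rack.
- rack: Fixed base of the revolving rack, 260 mm square; origin under the turntable's axis, x points from the open bay through the axis to the back. Its clear acrylic cover plate with thin metal edges (top 72 mm above the bench) and clear walls at the sides and back (z up to 68 mm) leave the pockets open to the hand only in the bay.
- knob (a point): Point on the turntable's axis at the height to grip its knob: an upright wooden bar 56 mm long, 14 mm thick, 32 mm tall (16 mm above and below this point), turning with the turntable above the clear cover, whose top lies 34 mm below this point. The bar lies along this point's x. The table stays where left (friction about 0.07 N m, no detents) and turns either way, nearly two rounds.
- bay (a point): Fixed point in the open bay where a pocket's floor centre stands when that pocket faces the arm: 90 mm from the turntable's axis (along the rack's -x), 24 mm above the bench. The cover is cut away here: 156 mm wide, from 45 mm short of the axis to the front edge.
- pocket0 (a point): Centre of the floor of pocket 0 on the turntable, 90 mm from its axis, 24 mm above the bench; pocket numbers go up anticlockwise from above, 60 degrees apart. A pocket is a hexagonal rim 5 mm high, 54 mm across inside, rim 3 mm thick; it takes one spool, wide or slim, standing. Two flats of each hexagon face the axis and away from it.
- pocket1 (a point): Centre of the floor of pocket 1 on the turntable, 90 mm from its axis, 24 mm above the bench; pocket numbers go up anticlockwise from above, 60 degrees apart. A pocket is a hexagonal rim 5 mm high, 54 mm across inside, rim 3 mm thick; it takes one spool, wide or slim, standing. Two flats of each hexagon face the axis and away from it.
- pocket2 (a point): Centre of the floor of pocket 2 on the turntable, 90 mm from its axis, 24 mm above the bench; pocket numbers go up anticlockwise from above, 60 degrees apart. A pocket is a hexagonal rim 5 mm high, 54 mm across inside, rim 3 mm thick; it takes one spool, wide or slim, standing. Two flats of each hexagon face the axis and away from it.
- pocket3 (a point): Centre of the floor of pocket 3 on the turntable, 90 mm from its axis, 24 mm above the bench; pocket numbers go up anticlockwise from above, 60 degrees apart. A pocket is a hexagonal rim 5 mm high, 54 mm across inside, rim 3 mm thick; it takes one spool, wide or slim, standing. Two flats of each hexagon face the axis and away from it.
- pocket4 (a point): Centre of the floor of pocket 4 on the turntable, 90 mm from its axis, 24 mm above the bench; pocket numbers go up anticlockwise from above, 60 degrees apart. A pocket is a hexagonal rim 5 mm high, 54 mm across inside, rim 3 mm thick; it takes one spool, wide or slim, standing. Two flats of each hexagon face the axis and away from it.
- pocket5 (a point): Centre of the floor of pocket 5 on the turntable, 90 mm from its axis, 24 mm above the bench; pocket numbers go up anticlockwise from above, 60 degrees apart. A pocket is a hexagonal rim 5 mm high, 54 mm across inside, rim 3 mm thick; it takes one spool, wide or slim, standing. Two flats of each hexagon face the axis and away from it.
- tray: Fixed open wooden tray on the robot's right, outside 272 (its x) by 140 (its y) mm and 24 mm high, walls and floor 5 mm thick; origin at the centre of its underside. It holds four wide spools in a row, 66 mm apart, along its x.
- can: Drinks can, a bystander, 66 mm across, 120 mm high, origin under its centre; leave alone.
- cement: Small glass bottle, a bystander, 28 mm across, 50 mm high, origin under its centre; leave alone.
- phone: Phone lying flat, a bystander, 150 (x) by 72 (y) by 9 mm, origin under its centre; leave alone.
There are look-alikes about, which are no part of the job. Leave any turquoise look-alike of the part that bears slim2_mid alone.

How it is judged (in metres and radians):
At the end, for the whole second after the job is handed in: Every wide spool stands upright (within 0.15 rad) on the tray's floor; every slim spool, strays included, stands upright on the floor of a rack pocket (within 13 mm of its centre); all released and at rest (x of wide1_mid in the frame of tray between -0.115 and 0.115 m and y of wide1_mid in the frame of tray between -0.05 and 0.05 m and z of wide1_mid in the frame of tray between 0.014 and 0.024 m and angle between each of wide1_mid, wide2_mid, wide3_mid, wide4_mid, slim1_mid, slim2_mid, stray1_mid, stray2_mid's own z axis and vertical below 0.15 rad and contact force between the fingers and wide1 below 0.1 N and x of wide2_mid in the frame of tray between -0.115 and 0.115 m and y of wide2_mid in the frame of tray between -0.05 and 0.05 m and z of wide2_mid in the frame of tray between 0.014 and 0.024 m and contact force between the fingers and wide2 below 0.1 N and x of wide3_mid in the frame of tray between -0.115 and 0.115 m and y of wide3_mid in the frame of tray between -0.05 and 0.05 m and z of wide3_mid in the frame of tray between 0.014 and 0.024 m and contact force between the fingers and wide3 below 0.1 N and x of wide4_mid in the frame of tray between -0.115 and 0.115 m and y of wide4_mid in the frame of tray between -0.05 and 0.05 m and z of wide4_mid in the frame of tray between 0.014 and 0.024 m and contact force between the fingers and wide4 below 0.1 N and (horizontal distance between slim1_mid and pocket0 below 0.013 m or horizontal distance between slim1_mid and pocket1 below 0.013 m or horizontal distance between slim1_mid and pocket2 below 0.013 m or horizontal distance between slim1_mid and pocket3 below 0.013 m or horizontal distance between slim1_mid and pocket4 below 0.013 m or horizontal distance between slim1_mid and pocket5 below 0.013 m) and height (world z) of slim1_mid between 0.034 and 0.042 m and contact force between the fingers and slim1 below 0.1 N and (horizontal distance between slim2_mid and pocket0 below 0.013 m or horizontal distance between slim2_mid and pocket1 below 0.013 m or horizontal distance between slim2_mid and pocket2 below 0.013 m or horizontal distance between slim2_mid and pocket3 below 0.013 m or horizontal distance between slim2_mid and pocket4 below 0.013 m or horizontal distance between slim2_mid and pocket5 below 0.013 m) and height (world z) of slim2_mid between 0.034 and 0.042 m and contact force between the fingers and slim2 below 0.1 N and (horizontal distance between stray1_mid and pocket0 below 0.013 m or horizontal distance between stray1_mid and pocket1 below 0.013 m or horizontal distance between stray1_mid and pocket2 below 0.013 m or horizontal distance between stray1_mid and pocket3 below 0.013 m or horizontal distance between stray1_mid and pocket4 below 0.013 m or horizontal distance between stray1_mid and pocket5 below 0.013 m) and height (world z) of stray1_mid between 0.034 and 0.042 m and contact force between the fingers and stray1 below 0.1 N and (horizontal distance between stray2_mid and pocket0 below 0.013 m or horizontal distance between stray2_mid and pocket1 below 0.013 m or horizontal distance between stray2_mid and pocket2 below 0.013 m or horizontal distance between stray2_mid and pocket3 below 0.013 m or horizontal distance between stray2_mid and pocket4 below 0.013 m or horizontal distance between stray2_mid and pocket5 below 0.013 m) and height (world z) of stray2_mid between 0.034 and 0.042 m and contact force between the fingers and stray2 below 0.1 N and linear speed of each of wide1, wide2, wide3, wide4, slim1, slim2, stray1, stray2 below 0.03 m/s); the robot touches nothing.
It fails at once if the can was pushed or knocked over (distance of can from where it was at the start of the episode above 0.03 m or angle between can's own z axis and vertical above 0.5 rad).
It fails at once if the little bottle was pushed or knocked over (distance of cement from where it was at the start of the episode above 0.03 m or angle between cement's own z axis and vertical above 0.5 rad).
It fails at once if the phone was pushed or knocked over (distance of phone from where it was at the start of the episode above 0.03 m or angle between phone's own z axis and vertical above 0.5 rad).
Of wide1, wide2, wide3, wide4 only 3 to 4 are there at a start; the rules pass over those that are not, and their reading is None.
Of stray1, stray2 only 1 to 2 are there at a start; the rules pass over those that are not, and their reading is None.
At some moment in a run one of stray1, stray2 may be knocked a few centimetres aside while the robot is not near it.
It also fails if it takes over 210 s, if anything falls off the work surface, if the arm or the gripper's body presses on something with over 40 N, if the wrist force passes 120 N, or if a joint passes its speed limit or range.

ROBOT

A 6-joint arm with a two-finger parallel gripper is mounted at the origin on the work surface. World frame = base frame: x ahead of the robot, y to its left, z up, the work surface at z = 0. Lengths are in m, angles in degrees, forces in N, time in s.
With the tool pointing down it reaches from about 0.4 to 0.825 m from the base axis. Payload 7 kg.
Tool frame: the origin (TCP) lies between the finger pads; the fingertips stand 11 mm ahead of it and the grasp point (between the pads) lies 8 mm behind it; z points along the fingers, y is the direction in which the jaws open and shut (so a half turn about z gives the same grasp; the last joint's range is limited). The gripper opens to 88 mm and grips with 3 to 60 N. Pads are 19 mm wide; open, the fingers measure 130 mm over their backs; the gripper's body (78 mm by 193 mm) begins 47 mm behind the grasp point.
Start: joints at [-59.926, 20.546, 0.682, 0, -70.136, -16.507], TCP at [0.158, -0.656, 0.238] pointing down, gripper open.
Joint ranges: [-176.03, 176.03], [-82.01, 121.73], [-58.28, 71.71], [-173.87, 95.51], [-174.79, -0.11], [-173.66, 173.66]. Speed limits (degrees/s): [136.94, 136.94, 172.46, 180, 180, 180].

INTERFACE

Orientations are given as [roll, pitch, yaw] about the fixed x, y, z axes, in that order (R = Rz(yaw) Ry(pitch) Rx(roll)).
In Python, from plant import r gives the robot as it stands.
- The arm moves only by the shell command python3 -m inch 'ROWS' [OPENING] [FORCE]. ROWS is JSON, a list of rows, each an object of numbers: "x", "y", "z": the shift along the tool's x, y, z as a fraction of full scale; "yaw": the turn about the tool's z as a fraction of full scale. In form: [{"x": .., "y": .., "z": .., "yaw": ..}, ...]. A call has 1 to 5 rows; each row shifts and turns the pose as measured when the row begins, along the tool's axes as they then stand; what a row does not reach is not made up. Full scale, the value 1, is 0.025 m for a shift and 4 degrees for a turn. A row lasts 1/12 s, in which the tool goes at most 41.7 mm and 7.16 degrees, less where a joint would pass 70% of its speed; a pose out of reach is approached as far as the arm can. A call with a number of a shift or a turn outside -1 to 1 is refused whole. A call with a gripper value outside its range is refused whole. OPENING is the opening, from -1 (shut) to 1 (fully open), set as the call begins (- or left out, the last holds). The fingers move at their own pace and stop on an object; FORCE is the grip in N (left out, the last holds). Time passes only in rows, so rows that do not move let the fingers close. It gives the time, the measured TCP pose, the force and the opening at its end, in the units of the state.
- r.get_state(): the state, without advancing time (a new reading comes with each control period).
- r.capture(name): name is "scene" or "top" or "wrist"; returns (picture, depth): 400x640x3 uint8, red, green, blue; 400x640 float32, m along the optical axis (not along the pixel's ray), 0 where there is no reading.
- r.camera_info(name): a dict with "mtx" (3x3 intrinsics, pixels), "pose" (4x4, takes a point from camera to world coordinates). Camera axes: x right, y down, z forward; pixel columns grow to the right and rows downward; lengths in m; the calibration is good to about 2 mm. A picture is of the moment at which its call begins: read the wrist's pose just before it. camera_info takes no time and is no camera call; for the wrist camera it gives the pose at the moment of the call.
- r.close_job(): hands the job in, once; it reports no verdict.
The state is a dict: "time_s": time; "joints": joint angles; "qd": joint speeds; "joint_torque": joint torques, N m; "tcp_pos": TCP position; "eef_rot": TCP orientation; "contact_force": force on the tool from outside, world axes, zero at the start; "moment": the same for the moment, N m; "gripper_width": finger opening in m.
Only numpy, scipy, OpenCV 4.12 (cv2) and the standard library are available. Lean on these libraries where they do the work, as an engineer would, in place of code of your own. Each camera call takes 0.05 s, during which the arm holds its last target. There are 200 camera calls.

## Working session

There is one attempt and no reset: what is moved stays moved. The work goes in short steps, Python scripts to look and compute and a shell command to move; the robot and the scene stay as the last step left them, time stands still between calls to the robot, and variables do not carry over. Pictures are saved under pics/ and viewed, about 12 in all and at most 16, crops included, and the job is handed in when it is done.

```bash
ls; mkdir -p pics
python3 - <<'E'
from plant import r
import cv2,numpy as np
s=r.get_state();print(s)
for n in ["top","scene"]:
    p,d=r.capture(n);cv2.imwrite(f"pics/{n}0.png",p[:,:,::-1]);np.save(f"pics/{n}0.npy",d)
    print(n,r.camera_info(n))
E
```

```text
pics
{'time_s': 0.0, 'joints': array([-5.99263727e+01,  2.05895257e+01,  6.34514429e-01, -1.96091162e-02,
       -7.01368775e+01, -1.65059200e+01]), 'qd': array([ 0.02927446,  0.03316821, -0.01744143,  0.02902094,  0.04012257,
        0.02464077]), 'joint_torque': array([-9.62744116e-05, -5.82723212e+01,  2.93048126e+01,  6.99700847e+00,
        6.94215763e-03, -1.88081517e-04]), 'tcp_pos': array([ 0.15820131, -0.65571395,  0.23665147]), 'eef_rot': array([ 1.79906660e+02, -8.43496574e-03, -1.66438963e+02]), 'contact_force': array([ 0.18146432, -0.0935921 , -0.14733282]), 'moment': array([ 0.00296854,  0.05896966, -0.00468714]), 'gripper_width': 0.08785659383274123}
top {'mtx': array([[452.40015918,   0.        , 320.17601028],
       [  0.        , 452.40015918, 200.61357404],
       [  0.        ,   0.        ,   1.        ]]), 'pose': array([[-0.01661596, -0.99536956,  0.09467495,  0.43043724],
       [-0.99964371,  0.01851592,  0.01922513, -0.11445357],
       [-0.0208891 , -0.09432178, -0.99532258,  1.27577063],
       [ 0.        ,  0.        ,  0.        ,  1.        ]])}
scene {'mtx': array([[500.64814772,   0.        , 313.82261211],
       [  0.        , 500.64814772, 199.20563219],
       [  0.        ,   0.        ,   1.        ]]), 'pose': array([[ 0.2704446 ,  0.57097778, -0.77514134,  1.52888238],
       [ 0.96268968, -0.16824529,  0.21194833, -0.37497789],
       [-0.00939609, -0.80354085, -0.59517545,  0.83866331],
       [ 0.        ,  0.        ,  0.        ,  1.        ]])}
```

View pics/top0.png

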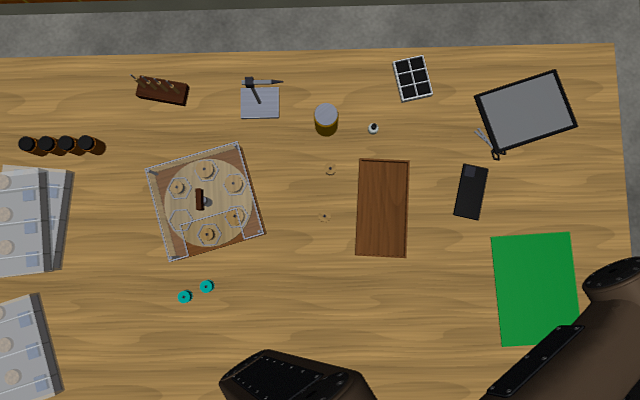

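View pics/scene0.png

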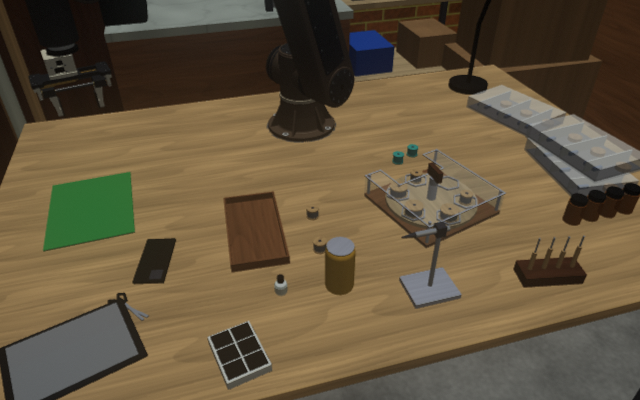

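```bash
cat > h.py <<'E'
import numpy as np,cv2
from plant import r
def ray(n,uv,z,info=None):
    c=info or r.camera_info(n);P=c["pose"]
    uv=np.atleast_2d(np.float64(uv))
    d=np.c_[uv,np.ones(len(uv))]@np.linalg.inv(c["mtx"]).T@P[:3,:3].T
    t=(z-P[2,3])/d[:,2]
    return P[:3,3]+d*t[:,None]
def proj(n,X,info=None):
    c=info or r.camera_info(n);P=np.linalg.inv(c["pose"])
    q=(np.atleast_2d(X)@P[:3,:3].T+P[:3,3])@c["mtx"].T
    return q[:,:2]/q[:,2:]
def snap(n,f=None):
    i=r.camera_info(n);p,d=r.capture(n)
    if f: cv2.imwrite("pics/"+f,p[:,:,::-1])
    return p,d,i
E
python3 - <<'E'
from h import *
im=cv2.imread("pics/top0.png")
a=cv2.resize(im[130:270,135:275],None,fx=4.2,fy=4.2,interpolation=cv2.INTER_CUBIC)
cv2.imwrite("pics/crop0.png",a)
print(ray("top",[(330,169),(325,216)],0.028)); print(ray("top",[(360,159),(409,161),(407,257),(356,255)],0.024))
print(ray("top",[(326,105),(373,124)],[.12]),ray("top",[(471,191)],0.009))
E
```

```text
[[ 0.63714524 -0.11921703  0.028     ]
 [ 0.50620225 -0.10296529  0.028     ]]
[[ 0.66442159 -0.20369964  0.024     ]
 [ 0.65595877 -0.34009558  0.024     ]
 [ 0.3901077  -0.32531376  0.024     ]
 [ 0.39778511 -0.18609403  0.024     ]]
[[ 0.79154093 -0.1115597   0.12      ]
 [ 0.73804183 -0.23291945  0.12      ]] [[ 0.57010636 -0.51265916  0.009     ]]
```

View pics/crop0.png

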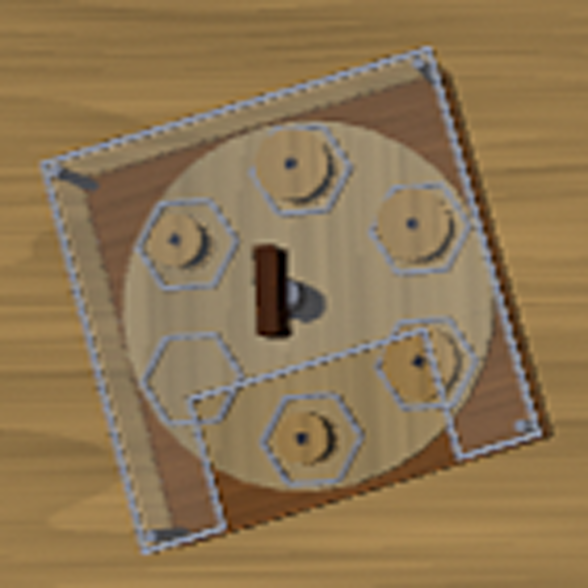

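Run:
```python
from h import *
i=r.camera_info("top")
f=lambda a:(np.float64(a)+.5)/4.2-.5+[135,130]
c=ray("top",f([(42,163),(432,50),(545,435),(148,550)]),.072,i);print(c,c.mean(0))
e=c[1]-c[2];e2=c[0]-c[3];print("rack yaw",np.degrees(np.arctan2(e[1],e[0])),np.degrees(np.arctan2(e2[1],e2[0])), np.linalg.norm(e))
s=ray("top",f([(300,440),(419,362),(412,225),(290,164),(175,240)]),.052,i)
ax=np.array([(s[1]+s[4])/2]);print("axis",ax)
hx=ray("top",f([(313,441),(426,364),(421,229),(301,170),(188,244),(195,380)]),.029,i);print("hex",hx,hx.mean(0))
A=hx.mean(0)
for q in (s,hx): print(np.round([(np.degrees(np.arctan2(*(p-A)[1::-1])),np.hypot(*(p-A)[:2])) for p in q],3))
k=ray("top",f([(266,248),(270,335)]),.122,i);print(k,k.mean(0))
# spools radius check by depth? tray
t=ray("top",[(360,159),(409,161),(407,257),(356,255)],.024,i);print(t.mean(0))
```

```text
[[0.64152394 0.38378086 0.072     ]
 [0.71038912 0.13085789 0.072     ]
 [0.46060395 0.05878365 0.072     ]
 [0.39228349 0.31110154 0.072     ]] [0.55120013 0.22113099 0.072     ]
rack yaw 16.095225878818297 16.256855228008437 0.2599756344202826
axis [[0.55101692 0.22332684 0.052     ]]
hex [[0.46035902 0.21804101 0.029     ]
 [0.50975665 0.14344794 0.029     ]
 [0.59960221 0.14687118 0.029     ]
 [0.64083584 0.2272872  0.029     ]
 [0.59255528 0.30251923 0.029     ]
 [0.50190834 0.29669187 0.029     ]] [0.55083622 0.22247641 0.029     ]
[[-1.78652e+02  9.00000e-02]
 [-1.17453e+02  8.90000e-02]
 [-5.70060e+01  8.90000e-02]
 [ 3.66400e+00  9.00000e-02]
 [ 6.28390e+01  9.10000e-02]]
[[-1.77193e+02  9.10000e-02]
 [-1.17466e+02  8.90000e-02]
 [-5.71780e+01  9.00000e-02]
 [ 3.06000e+00  9.00000e-02]
 [ 6.24710e+01  9.00000e-02]
 [ 1.23396e+02  8.90000e-02]]
[[0.57705574 0.22308796 0.122     ]
 [0.52333817 0.2201406  0.122     ]] [0.55019696 0.22161428 0.122     ]
[ 0.52706829 -0.26380076  0.024     ]
```

```bash
cat >> h.py <<'E'
def go(x,y,z=None,yaw=None):
    s=r.get_state();p=np.array(s["tcp_pos"]);w=s["eef_rot"][2];a=np.radians(w)
    d=np.array([x-p[0],y-p[1]])
    ty=0 if yaw is None else -((yaw-w+180)%360-180)/4
    print("t%.1f"%s["time_s"],"at",np.round(p,4),"yaw %.2f"%w,"w %.4f"%s["gripper_width"],"F",np.round(s["contact_force"],1),
     "| units x %.2f y %.2f z %.2f yaw %.2f"%(d@[np.cos(a),np.sin(a)]/.025,d@[np.sin(a),-np.cos(a)]/.025,0 if z is None else (p[2]-z)/.025,ty))
if __name__=="__main__":
    import sys; go(*[float(v) for v in sys.argv[1:]])
E
python3 -m inch '[{"x":-1,"y":0.5},{"x":-1,"y":0.5},{"x":-1,"y":0.5},{"x":-1,"y":0.5},{"x":-1,"y":0.5}]' 1 20
python3 -m inch '[{"x":-1,"y":0.6},{"x":-1,"y":0.6},{"x":-1,"y":0.6},{"x":-1,"y":0.6},{"x":-1,"y":0.6}]'
python3 h.py 0.551 0.222 0.17 -177
```

```text
t0.1 at [ 0.1582 -0.6558  0.2367] yaw -166.44 w 0.0872 F [-0.1 -0.6 -0.3] | units x -23.51 y 30.45 z 2.67 yaw 2.64validation failed for argument at $[0]...
validation failed for argument at $[0]...
```

```bash
python3 -m inch '[{"x":-1,"y":0.5,"z":0,"yaw":0},{"x":-1,"y":0.5,"z":0,"yaw":0},{"x":-1,"y":0.5,"z":0,"yaw":0},{"x":-1,"y":0.5,"z":0,"yaw":0},{"x":-1,"y":0.5,"z":0,"yaw":0}]' 1 20
python3 -m inch '[{"x":-1,"y":0.6,"z":0,"yaw":0},{"x":-1,"y":0.6,"z":0,"yaw":0},{"x":-1,"y":0.6,"z":0,"yaw":0},{"x":-1,"y":0.6,"z":0,"yaw":0},{"x":-1,"y":0.6,"z":0,"yaw":0}]'
python3 h.py 0.551 0.222 0.17 -177
```

```text
time_s: 0.52
tcp_pos: [0.2635, -0.5645, 0.2327]
eef_rot: [179.6, -0.2, -166.9]
contact_force: [-0.0, -1.0, -0.7]
gripper_width: 0.088
time_s: 0.93
tcp_pos: [0.3719, -0.457, 0.2306]
eef_rot: [179.4, -0.3, -167.0]
contact_force: [0.4, -1.2, 0.1]
gripper_width: 0.0879
t0.9 at [ 0.3719 -0.457   0.2306] yaw -167.00 w 0.0879 F [ 0.4 -1.2  0.1] | units x -13.09 y 24.85 z 2.43 yaw 2.50
```

```bash
python3 -m inch '[{"x":-0.6,"y":1,"z":0,"yaw":0.3},{"x":-0.6,"y":1,"z":0,"yaw":0.3},{"x":-0.6,"y":1,"z":0,"yaw":0.3},{"x":-0.6,"y":1,"z":0,"yaw":0.3},{"x":-0.6,"y":1,"z":0,"yaw":0.3}]' 1 >/dev/null
python3 -m inch '[{"x":-0.6,"y":1,"z":0,"yaw":0.3},{"x":-0.6,"y":1,"z":0,"yaw":0.3},{"x":-0.6,"y":1,"z":0,"yaw":0.3},{"x":-0.6,"y":1,"z":0,"yaw":0.3},{"x":-0.6,"y":1,"z":0,"yaw":0}]' >/dev/null
python3 -m inch '[{"x":-0.6,"y":1,"z":0,"yaw":0},{"x":-0.6,"y":1,"z":0,"yaw":0},{"x":-0.6,"y":1,"z":0,"yaw":0},{"x":-0.6,"y":1,"z":0,"yaw":0},{"x":-0.6,"y":1,"z":0,"yaw":0}]' >/dev/null
python3 -m inch '[{"x":-0.5,"y":1,"z":0,"yaw":0},{"x":-0.5,"y":1,"z":0,"yaw":0},{"x":-0.5,"y":1,"z":0,"yaw":0},{"x":-0.5,"y":1,"z":0,"yaw":0},{"x":-0.5,"y":1,"z":0,"yaw":0}]'
python3 h.py 0.551 0.222 0.17 -177
```

```text
time_s: 2.6
tcp_pos: [0.6239, 0.093, 0.228]
eef_rot: [179.2, -1.0, -178.3]
contact_force: [-0.2, 0.4, -0.1]
gripper_width: 0.0876
t2.6 at [0.6239 0.093  0.228 ] yaw -178.29 w 0.0876 F [-0.2  0.4 -0.1] | units x 2.76 y 5.25 z 2.32 yaw -0.32
```

```bash
python3 -m inch '[{"x":0.5,"y":1,"z":0,"yaw":0},{"x":0.6,"y":1,"z":0,"yaw":-0.1},{"x":0.6,"y":1,"z":0,"yaw":-0.1},{"x":0.6,"y":1,"z":0,"yaw":0},{"x":0.6,"y":1,"z":0,"yaw":0}]' >/dev/null
python3 -m inch '[{"x":0.2,"y":0.6,"z":0,"yaw":0},{"x":0,"y":0,"z":0,"yaw":0}]'
python3 - <<'E'
from h import *
go(.551,.222,.1,-177)
p,d,i=snap("wrist","w1.png");print(i["pose"].round(3),i["mtx"].round(1))
print(proj("wrist",[[.551,.222,.122],[.4646,.1969,.052],[.5775,.223,.122],[.5235,.220,.122]],i))
E
```

```text
time_s: 3.18
tcp_pos: [0.5381, 0.2403, 0.2252]
eef_rot: [179.4, -1.4, -177.4]
contact_force: [0.2, -0.3, -0.8]
gripper_width: 0.0873
t3.2 at [0.5381 0.2403 0.2252] yaw -177.36 w 0.0873 F [ 0.2 -0.3 -0.8] | units x -0.48 y -0.75 z 5.01 yaw -0.09
[[-0.046  0.968  0.249  0.469]
 [ 0.999  0.042  0.02   0.237]
 [ 0.009  0.249 -0.968  0.375]
 [ 0.     0.     0.     1.   ]] [[276.2   0.  319.5]
 [  0.  276.2 199.3]
 [  0.    0.    1. ]]
[[298.12646784 215.96925437]
 [281.973213   122.92906924]
 [298.43368147 241.63482631]
 [296.76277494 187.90433403]]
```

View pics/w1.png

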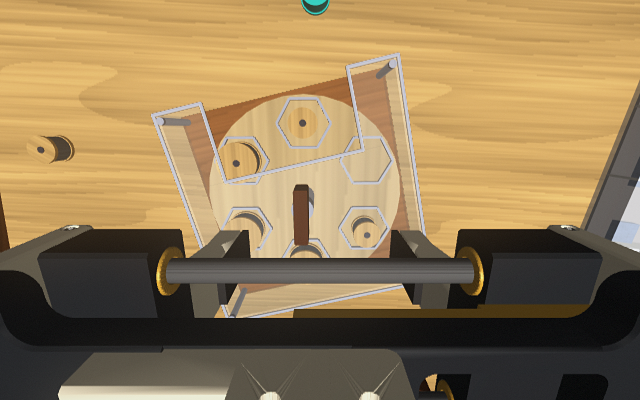

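```bash
python3 -m inch '[{"x":-0.5,"y":-0.7,"z":0.6,"yaw":0},{"x":0,"y":0,"z":1,"yaw":0},{"x":0,"y":0,"z":1,"yaw":0},{"x":0,"y":0,"z":0.4,"yaw":0},{"x":0,"y":0,"z":0,"yaw":0}]' 0
python3 h.py 0.551 0.2235 0.098 -177
```

```text
time_s: 3.65
tcp_pos: [0.552, 0.2207, 0.1483]
eef_rot: [179.4, -1.2, -177.3]
contact_force: [-0.6, -0.8, 0.2]
gripper_width: 0.0603
t3.6 at [0.552  0.2207 0.1483] yaw -177.33 w 0.0603 F [-0.6 -0.8  0.2] | units x 0.03 y 0.12 z 2.01 yaw -0.08
```

```bash
python3 -m inch '[{"x":0,"y":0.15,"z":0.7,"yaw":0},{"x":0,"y":0,"z":0.7,"yaw":0},{"x":0,"y":0,"z":0.7,"yaw":0},{"x":0,"y":0,"z":0.1,"yaw":0}]' 0
python3 h.py 0.551 0.2235 0.098 -177
python3 -m inch '[{"x":0,"y":0,"z":0,"yaw":0},{"x":0,"y":0,"z":0,"yaw":0},{"x":0,"y":0,"z":0,"yaw":0},{"x":0,"y":0,"z":0,"yaw":0},{"x":0,"y":0,"z":0,"yaw":0}]' -1 25
python3 h.py 0.551 0.2235 0.098 -177
```

```text
time_s: 3.98
tcp_pos: [0.5537, 0.2239, 0.0955]
eef_rot: [179.4, -1.0, -177.4]
contact_force: [-0.9, -0.4, -0.5]
gripper_width: 0.0441
t4.0 at [0.5537 0.2239 0.0955] yaw -177.42 w 0.0441 F [-0.9 -0.4 -0.5] | units x 0.11 y -0.01 z -0.10 yaw -0.10
time_s: 4.4
tcp_pos: [0.5556, 0.2235, 0.0992]
eef_rot: [179.3, -0.9, -177.4]
contact_force: [3.6, 0.1, -14.1]
gripper_width: 0.0218
t4.4 at [0.5556 0.2235 0.0992] yaw -177.45 w 0.0218 F [  3.6   0.1 -14.1] | units x 0.18 y 0.01 z 0.05 yaw -0.11
```

```bash
python3 -m inch '[{"x":-0.15,"y":0,"z":0,"yaw":0},{"x":0,"y":0,"z":0,"yaw":0},{"x":0,"y":0,"z":0,"yaw":0},{"x":0,"y":0,"z":0,"yaw":0}]' -1 25
python3 h.py 0.551 0.2235 0.098 -177
```

```text
time_s: 4.73
tcp_pos: [0.5557, 0.2235, 0.0991]
eef_rot: [179.3, -1.3, -177.5]
contact_force: [1.1, -0.9, -5.1]
gripper_width: 0.0222
t4.7 at [0.5557 0.2235 0.0991] yaw -177.52 w 0.0222 F [ 1.1 -0.9 -5.1] | units x 0.19 y 0.01 z 0.04 yaw -0.13
```

```bash
python3 -m inch '[{"x":-0.1,"y":0,"z":0,"yaw":1},{"x":0,"y":0,"z":0,"yaw":1},{"x":0,"y":0,"z":0,"yaw":1},{"x":0,"y":0,"z":0,"yaw":1},{"x":0,"y":0,"z":0,"yaw":1}]' -1 40
python3 - <<'E'
from h import *
print(r.get_state()["moment"])
go(.551,.2235,.098,-223.4); snap("wrist","w2.png")
E
```

```text
time_s: 5.15
tcp_pos: [0.5557, 0.2227, 0.0991]
eef_rot: [180.0, -1.6, 161.8]
contact_force: [-0.5, -0.5, -4.0]
gripper_width: 0.0213
[-0.15049282 -0.19092945  0.09437689]
t5.2 at [0.5557 0.2227 0.0991] yaw 161.77 w 0.0213 F [-0.5 -0.5 -4. ] | units x 0.19 y -0.03 z 0.04 yaw 6.29
```

View pics/w2.png

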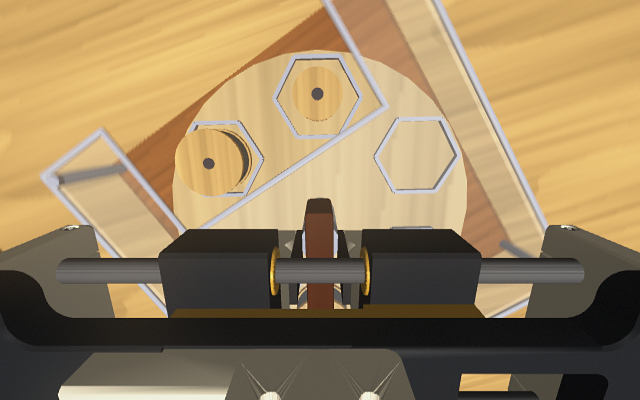

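```bash
python3 -m inch '[{"x":-0.1,"y":0,"z":0,"yaw":1},{"x":0,"y":0,"z":0,"yaw":1},{"x":0,"y":0,"z":0,"yaw":1},{"x":0,"y":0,"z":0,"yaw":1},{"x":0,"y":0,"z":0,"yaw":1}]' -1 40 >/dev/null
python3 -m inch '[{"x":0,"y":0,"z":0,"yaw":1},{"x":0,"y":0,"z":0,"yaw":0.8},{"x":0,"y":0,"z":0,"yaw":0}]'
python3 - <<'E'
from h import *
go(.551,.2235,.098,-223.6); p,d,i=snap("wrist","w3.png")
# hex pocket P1 centre predicted, at bay
print(proj("wrist",[[.4646,.1969,.052]],i))
cv2.imwrite("pics/w3c.png",p[0:220,120:520,::-1])
E
```

```text
time_s: 5.87
tcp_pos: [0.5552, 0.2218, 0.0991]
eef_rot: [-179.2, -2.1, 134.1]
contact_force: [2.1, -3.0, -4.9]
gripper_width: 0.0214
t5.9 at [0.5552 0.2218 0.0991] yaw 134.13 w 0.0214 F [ 2.1 -3.  -4.9] | units x 0.17 y -0.07 z 0.04 yaw -0.57
[[205.40080734 164.96362767]]
```

View pics/w3c.png

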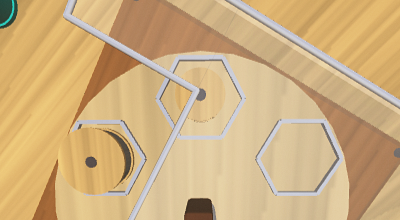

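```bash
python3 - <<'E'
from h import *
print(ray("wrist",[(211,161.5)],.052))
E
python3 -m inch '[{"x":0,"y":0,"z":0,"yaw":0},{"x":0,"y":0,"z":0,"yaw":0},{"x":0,"y":0,"z":0,"yaw":0}]' 0 >/dev/null
python3 -m inch '[{"x":0,"y":0,"z":-0.5,"yaw":0},{"x":0,"y":0,"z":-1,"yaw":-0.5},{"x":0,"y":0,"z":-1,"yaw":-1},{"x":0,"y":0,"z":-0.6,"yaw":-1},{"x":0,"y":0,"z":0,"yaw":-1}]' >/dev/null
python3 -m inch '[{"x":0,"y":0,"z":0,"yaw":-1},{"x":0,"y":0,"z":0,"yaw":-1},{"x":0,"y":0,"z":0,"yaw":-1},{"x":0,"y":0,"z":0,"yaw":-1},{"x":0,"y":0,"z":0,"yaw":-1}]' 0.7 >/dev/null
python3 -m inch '[{"x":0,"y":0,"z":0,"yaw":-1},{"x":0,"y":0,"z":0,"yaw":-1},{"x":0,"y":0,"z":0,"yaw":-1},{"x":0,"y":0,"z":0,"yaw":-1},{"x":0,"y":0,"z":0,"yaw":-1}]' >/dev/null
python3 h.py .466 .2 0.1 -164
```

```text
[[0.46602066 0.20161979 0.052     ]]
t7.4 at [0.567  0.2204 0.1914] yaw -168.71 w 0.0746 F [-0.2 -0.1 -0.6] | units x 4.12 y -0.01 z 3.66 yaw -1.18
```

```bash
cat >> h.py <<'E'
def hole(n,X,rad=22,f=None):
    "refine spool-top hole near world point X -> world xy at X's z"
    p,d,i=snap(n,f);u=proj(n,X,i)[0];g=cv2.cvtColor(p,cv2.COLOR_RGB2GRAY)
    m=np.zeros_like(g);cv2.circle(m,tuple(int(round(v)) for v in u),rad,255,-1)
    t=((g<95)&(m>0)).astype(np.uint8);k,l,st,c=cv2.connectedComponentsWithStats(t)
    for j in range(1,k):
        if st[j,4]>=4: print(n,"pred",u.round(1),"blob",c[j].round(1),"wh",st[j,2:5],ray(n,c[j],X[2],i)[0].round(4))
E
python3 -m inch '[{"x":0.6,"y":0,"z":0,"yaw":-0.5},{"x":0,"y":0,"z":0,"yaw":-0.5},{"x":0,"y":0,"z":0,"yaw":0}]' >/dev/null
python3 - <<'E'
from h import *
go(.466,.2,.1,-164);hole("wrist",[.466,.2,.052],22,"w4.png");hole("top",[.466,.2,.052],9,"t1.png")
E
```

```text
t7.7 at [0.5535 0.2173 0.1931] yaw -164.18 w 0.0745 F [ 0.7 -0.4  0.3] | units x 3.56 y 0.29 z 3.72 yaw -0.05
wrist pred [323.2 105.2] blob [325.  105.6] wh [ 7  8 43] [0.4658 0.2019 0.052 ]
top pred [213.5 232.3] blob [221.6 231.9] wh [ 4 12 15] [0.4665 0.178  0.052 ]
top pred [213.5 232.3] blob [212.9 232.9] wh [3 3 8] [0.4644 0.2018 0.052 ]
```

```bash
python3 -m inch '[{"x":1,"y":0.1,"z":0,"yaw":0},{"x":1,"y":0.1,"z":0,"yaw":0},{"x":1,"y":0,"z":0,"yaw":0},{"x":0.5,"y":0,"z":0.5,"yaw":0},{"x":0,"y":0,"z":0.5,"yaw":0}]' 0.7 >/dev/null
python3 h.py .4655 .2018 0.043 -164
```

```text
t8.2 at [0.4682 0.1994 0.17  ] yaw -164.82 w 0.0746 F [-0.8  0.3 -0.5] | units x 0.08 y 0.12 z 5.08 yaw -0.20
```

```bash
python3 -m inch '[{"x":0.1,"y":0.1,"z":1,"yaw":0},{"x":0,"y":0,"z":1,"yaw":0},{"x":0,"y":0,"z":1,"yaw":0},{"x":0,"y":0,"z":0.9,"yaw":0},{"x":0,"y":0,"z":0,"yaw":0}]' 0.7 >/dev/null
python3 h.py .4655 .2018 0.043 -164
```

```text
t8.6 at [0.4658 0.2045 0.0712] yaw -165.12 w 0.0743 F [ 0.  -0.9 -0.9] | units x 0.04 y -0.10 z 1.13 yaw -0.28
```

```bash
python3 -m inch '[{"x":0,"y":-0.1,"z":0.6,"yaw":0},{"x":0,"y":0,"z":0.5,"yaw":0},{"x":0,"y":0,"z":0,"yaw":0}]' 0.7
python3 h.py .4655 .2018 0.043 -164
python3 -m inch '[{"x":0,"y":0,"z":0,"yaw":0},{"x":0,"y":0,"z":0,"yaw":0},{"x":0,"y":0,"z":0,"yaw":0},{"x":0,"y":0,"z":0,"yaw":0},{"x":0,"y":0,"z":0,"yaw":0}]' -1 20
python3 h.py .4655 .2018 0.043 -164
```

```text
time_s: 8.85
tcp_pos: [0.4683, 0.2035, 0.0446]
eef_rot: [178.6, 0.5, -165.2]
contact_force: [1.1, 0.1, -0.5]
gripper_width: 0.0745
t8.8 at [0.4683 0.2035 0.0446] yaw -165.21 w 0.0745 F [ 1.1  0.1 -0.5] | units x 0.12 y -0.04 z 0.07 yaw -0.30
time_s: 9.27
tcp_pos: [0.471, 0.2053, 0.0497]
eef_rot: [178.5, 0.8, -165.2]
contact_force: [0.2, -0.2, -0.1]
gripper_width: 0.0476
t9.3 at [0.471  0.2053 0.0497] yaw -165.24 w 0.0476 F [ 0.2 -0.2 -0.1] | units x 0.25 y -0.08 z 0.27 yaw -0.31
```

```bash
python3 -m inch '[{"x":0,"y":0,"z":-1,"yaw":0},{"x":0,"y":0,"z":-1,"yaw":0},{"x":0,"y":0,"z":-1,"yaw":0},{"x":0,"y":0,"z":-1,"yaw":0},{"x":0,"y":0,"z":-0.3,"yaw":0}]' -1 20
python3 h.py .597 -.2686 0.14 -174
```

```text
time_s: 9.68
tcp_pos: [0.4691, 0.201, 0.1613]
eef_rot: [178.6, 0.6, -165.3]
contact_force: [0.5, 1.1, -0.6]
gripper_width: 0.0474
t9.7 at [0.4691 0.201  0.1613] yaw -165.27 w 0.0474 F [ 0.5  1.1 -0.6] | units x -0.17 y -19.47 z 0.85 yaw 2.18
```

```bash
python3 -m inch '[{"x":0,"y":-1,"z":0,"yaw":0},{"x":0,"y":-1,"z":0,"yaw":0},{"x":0,"y":-1,"z":0,"yaw":0},{"x":0,"y":-1,"z":0,"yaw":0},{"x":0,"y":-1,"z":0,"yaw":0}]'  >/dev/null
python3 -m inch '[{"x":0,"y":-1,"z":0,"yaw":0},{"x":0,"y":-1,"z":0,"yaw":0},{"x":0,"y":-1,"z":0,"yaw":0},{"x":0,"y":-1,"z":0,"yaw":0},{"x":0,"y":-1,"z":0,"yaw":0}]'  >/dev/null
python3 -m inch '[{"x":0,"y":-1,"z":0,"yaw":0},{"x":0,"y":-1,"z":0,"yaw":0},{"x":0,"y":-1,"z":0,"yaw":0},{"x":0,"y":-1,"z":0,"yaw":0},{"x":0,"y":-1,"z":0,"yaw":0}]'  >/dev/null
python3 -m inch '[{"x":0,"y":-1,"z":0,"yaw":0},{"x":0,"y":-1,"z":0,"yaw":0},{"x":0,"y":-1,"z":0,"yaw":0.5},{"x":0,"y":-1,"z":0,"yaw":0.7},{"x":0,"y":0,"z":0,"yaw":0.7}]' 
python3 h.py .597 -.2686 0.05 -174
```

```text
time_s: 11.35
tcp_pos: [0.5962, -0.2773, 0.1558]
eef_rot: [178.1, 1.4, -172.8]
contact_force: [0.1, 0.4, 0.1]
gripper_width: 0.0473
t11.3 at [ 0.5962 -0.2773  0.1558] yaw -172.75 w 0.0473 F [0.1 0.4 0.1] | units x -0.08 y 0.34 z 4.23 yaw 0.31
```

```bash
python3 -m inch '[{"x":-0.1,"y":0.35,"z":0.7,"yaw":0},{"x":0,"y":0,"z":1,"yaw":0},{"x":0,"y":0,"z":1,"yaw":0},{"x":0,"y":0,"z":1,"yaw":0},{"x":0,"y":0,"z":0.3,"yaw":0}]'  >/dev/null
python3 h.py .597 -.2686 0.033 -174
python3 - <<'E'
from h import *
snap("top","t2.png");p,d,i=snap("scene")
cv2.imwrite("pics/s2.png",cv2.resize(p[170:290,190:330,::-1],None,fx=4,fy=4))
E
```

```text
t11.8 at [ 0.6017 -0.2684  0.0563] yaw -173.27 w 0.0475 F [-0.1 -0.1 -1.5] | units x 0.19 y 0.02 z 0.93 yaw 0.18
```

View pics/s2.png

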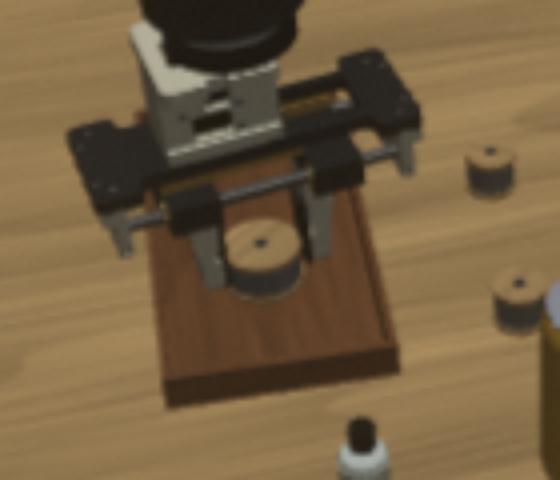

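```bash
python3 -m inch '[{"x":0.1,"y":0,"z":0.4,"yaw":0},{"x":0.1,"y":0,"z":0.3,"yaw":0}]'
python3 -m inch '[{"x":0,"y":0,"z":0.2,"yaw":0}]'
python3 -m inch '[{"x":0,"y":0,"z":0.15,"yaw":0}]'
python3 -m inch '[{"x":0,"y":0,"z":0.1,"yaw":0}]'
```

```text
time_s: 12.03
tcp_pos: [0.6008, -0.2695, 0.0438]
eef_rot: [178.4, 2.1, -173.1]
contact_force: [0.4, -0.8, 0.8]
gripper_width: 0.0472
time_s: 12.12
tcp_pos: [0.6011, -0.2695, 0.0391]
eef_rot: [178.5, 2.2, -173.1]
contact_force: [-0.7, -0.8, 0.2]
gripper_width: 0.0476
time_s: 12.2
tcp_pos: [0.6014, -0.2694, 0.0356]
eef_rot: [178.5, 2.3, -173.1]
contact_force: [-0.0, 0.1, -0.6]
gripper_width: 0.0476
time_s: 12.28
tcp_pos: [0.6016, -0.2694, 0.0332]
eef_rot: [178.5, 2.3, -173.1]
contact_force: [0.1, 0.1, 0.3]
gripper_width: 0.0475
```

```bash
python3 -m inch '[{"x":0,"y":0,"z":0.12,"yaw":0}]'
python3 -m inch '[{"x":0,"y":0,"z":0.12,"yaw":0}]'
python3 -m inch '[{"x":0,"y":0,"z":0.12,"yaw":0}]'
python3 -m inch '[{"x":0,"y":0,"z":0,"yaw":0}]'
```

```text
time_s: 12.37
tcp_pos: [0.6024, -0.2694, 0.0307]
eef_rot: [178.5, 2.4, -173.1]
contact_force: [3.5, 4.6, 11.3]
gripper_width: 0.0473
time_s: 12.45
tcp_pos: [0.6029, -0.2693, 0.0295]
eef_rot: [178.5, 2.4, -173.1]
contact_force: [-8.7, 6.8, 24.8]
gripper_width: 0.0471
time_s: 12.53
tcp_pos: [0.6031, -0.2693, 0.029]
eef_rot: [178.6, 2.4, -173.0]
contact_force: [-9.6, 6.3, 26.8]
gripper_width: 0.0473
time_s: 12.62
tcp_pos: [0.6033, -0.2692, 0.0302]
eef_rot: [178.6, 2.5, -173.0]
contact_force: [0.3, 0.2, -0.4]
gripper_width: 0.0474
```

```bash
python3 -m inch '[{"x":0,"y":0,"z":0,"yaw":0},{"x":0,"y":0,"z":0,"yaw":0},{"x":0,"y":0,"z":-0.3,"yaw":0},{"x":0,"y":0,"z":-1,"yaw":0},{"x":0,"y":0,"z":-1,"yaw":0}]' 0.7 >/dev/null
python3 -m inch '[{"x":0,"y":0.5,"z":-1,"yaw":0},{"x":0,"y":1,"z":-1,"yaw":0},{"x":0,"y":1,"z":-1,"yaw":0},{"x":0,"y":1,"z":0,"yaw":0},{"x":0,"y":0,"z":0,"yaw":0}]'
python3 - <<'E'
from h import *
p,d,i=snap("top","t3.png")
go(.506,-.103,.1,-174)
cv2.imwrite("pics/t3c.png",cv2.resize(p[100:280,140:420,::-1],None,fx=2.8,fy=2.8,interpolation=cv2.INTER_CUBIC))
hole("wrist",[.506,-.103,.028],30,"w5.png");hole("wrist",[.637,-.119,.028],30);hole("top",[.506,-.103,.028],12);hole("top",[.637,-.119,.028],12)
E
```

```text
time_s: 13.45
tcp_pos: [0.5867, -0.1855, 0.172]
eef_rot: [178.6, 2.4, -173.2]
contact_force: [-0.9, -0.2, -0.7]
gripper_width: 0.0746
t13.5 at [ 0.5876 -0.1869  0.1727] yaw -173.19 w 0.0742 F [ 0.8 -0.1  1.3] | units x 2.84 y 3.72 z 2.91 yaw 0.20
wrist pred [407.3 116.8] blob [391.9 118.1] wh [12 26 82] [ 0.5092 -0.1183  0.028 ]
wrist pred [407.3 116.8] blob [409.1 120.5] wh [ 7  6 24] [ 0.5093 -0.1004  0.028 ]
wrist pred [370.1 233.2] blob [362.9 223.2] wh [ 23  17 136] [ 0.6256 -0.1293  0.028 ]
wrist pred [370.1 233.2] blob [382.1 248.5] wh [ 43  34 486] [ 0.655  -0.1014  0.028 ]
wrist pred [370.1 233.2] blob [369.3 237.5] wh [ 6  6 24] [ 0.6425 -0.1189  0.028 ]
top pred [325.  216.1] blob [324.2 215.6] wh [3 2 5] [ 0.5073 -0.1008  0.028 ]
top pred [329.9 169.1] blob [330. 169.] wh [ 25  25 441] [ 0.6371 -0.1192  0.028 ]
```

View pics/t3c.png

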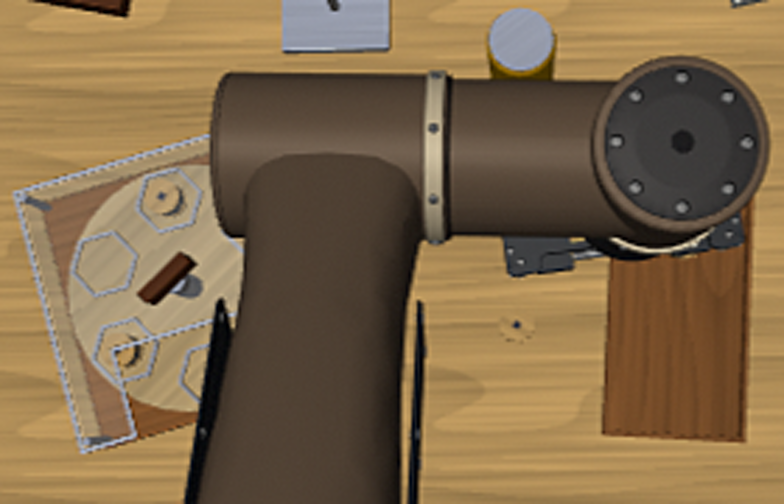

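```bash
python3 -m inch '[{"x":0.7,"y":0.9,"z":0.3,"yaw":0},{"x":0.7,"y":1,"z":0.5,"yaw":0},{"x":0.7,"y":1,"z":0.5,"yaw":0},{"x":0.7,"y":1,"z":0.5,"yaw":0},{"x":0.1,"y":0,"z":0,"yaw":0}]' 0.3 >/dev/null
python3 h.py .508 -.1005 .021 -174
```

```text
t14.1 at [ 0.5013 -0.1023  0.1174] yaw -173.94 w 0.0572 F [-0.8  0.7 -0.8] | units x -0.28 y 0.04 z 3.86 yaw 0.02
```

```bash
python3 -m inch '[{"x":-0.3,"y":0.05,"z":0.7,"yaw":0},{"x":0,"y":0,"z":1,"yaw":0},{"x":0,"y":0,"z":0.9,"yaw":0},{"x":0,"y":0,"z":0.6,"yaw":0},{"x":0,"y":0,"z":0,"yaw":0}]' 0.3 >/dev/null
python3 h.py .508 -.1005 .021 -174
```

```text
t14.5 at [ 0.5095 -0.1004  0.033 ] yaw -174.02 w 0.0572 F [-0.2 -0.5  0.1] | units x 0.06 y 0.00 z 0.48 yaw -0.00
```

```bash
python3 -m inch '[{"x":0.06,"y":0,"z":0.4,"yaw":0},{"x":0,"y":0,"z":0.15,"yaw":0}]' 0.3 >/dev/null
python3 h.py .508 -.1005 .021 -174
python3 -m inch '[{"x":0.05,"y":0,"z":0.05,"yaw":0},{"x":0.05,"y":0,"z":0.05,"yaw":0},{"x":0,"y":0,"z":0.05,"yaw":0},{"x":0,"y":0,"z":0.05,"yaw":0},{"x":0,"y":0,"z":0,"yaw":0}]' -1 20
python3 h.py .508 -.1005 .021 -174
```

```text
t14.7 at [ 0.5081 -0.1018  0.0181] yaw -174.11 w 0.0572 F [-0.9 -0.   0.7] | units x -0.00 y 0.05 z -0.12 yaw -0.03
time_s: 15.12
tcp_pos: [0.5069, -0.1033, 0.0143]
eef_rot: [178.8, 1.5, -174.2]
contact_force: [0.3, 1.4, -0.7]
gripper_width: 0.0337
t15.1 at [ 0.5069 -0.1033  0.0143] yaw -174.19 w 0.0337 F [ 0.3  1.4 -0.7] | units x -0.05 y 0.11 z -0.27 yaw -0.05
```

```bash
python3 -m inch '[{"x":0,"y":0,"z":-1,"yaw":0},{"x":0,"y":0,"z":-1,"yaw":0},{"x":0,"y":0,"z":-1,"yaw":0},{"x":0,"y":0,"z":-1,"yaw":0},{"x":0,"y":0.5,"z":-0.8,"yaw":-0.5}]'  >/dev/null
python3 -m inch '[{"x":0,"y":1,"z":-0.3,"yaw":-0.5},{"x":0,"y":1,"z":0,"yaw":-0.5},{"x":0,"y":1,"z":0,"yaw":-0.5},{"x":0,"y":1,"z":0,"yaw":-0.5},{"x":0,"y":1,"z":0,"yaw":0}]' >/dev/null
python3 h.py .4645 .201 .05 -164
```

```text
t15.9 at [0.4776 0.0299 0.156 ] yaw -164.04 w 0.0338 F [-0.1  0.5 -0.2] | units x -1.38 y 6.72 z 4.24 yaw -0.01
```

```bash
python3 -m inch '[{"x":-0.2,"y":1,"z":0,"yaw":0},{"x":-0.2,"y":1,"z":0,"yaw":0},{"x":-0.2,"y":1,"z":0,"yaw":0},{"x":-0.2,"y":1,"z":0,"yaw":0},{"x":-0.2,"y":1,"z":0,"yaw":0}]'  >/dev/null
python3 -m inch '[{"x":-0.3,"y":1,"z":0,"yaw":0},{"x":0,"y":0.4,"z":0,"yaw":0},{"x":0,"y":0,"z":0,"yaw":0}]' >/dev/null
python3 h.py .4645 .201 .05 -164
```

```text
t16.6 at [0.4618 0.205  0.1663] yaw -163.75 w 0.0337 F [-0.8 -0.1 -0.8] | units x -0.06 y -0.18 z 4.65 yaw 0.06
```

```bash
python3 -m inch '[{"x":-0.06,"y":-0.2,"z":0.5,"yaw":0},{"x":0,"y":0,"z":1,"yaw":0},{"x":0,"y":0,"z":1,"yaw":0},{"x":0,"y":0,"z":1,"yaw":0},{"x":0,"y":0,"z":0.3,"yaw":0}]'  >/dev/null
python3 h.py .4645 .201 .041 -164
```

```text
t17.0 at [0.4707 0.2047 0.0736] yaw -163.58 w 0.0333 F [-0.6 -1.  -0.4] | units x 0.28 y -0.07 z 1.30 yaw 0.10
```

```bash
python3 -m inch '[{"x":0.3,"y":-0.1,"z":0.5,"yaw":0},{"x":0,"y":0,"z":0.4,"yaw":0}]' >/dev/null
python3 h.py .4645 .201 .041 -164
python3 -m inch '[{"x":0.05,"y":0,"z":0.1,"yaw":0}]'
python3 -m inch '[{"x":0.05,"y":0,"z":0.1,"yaw":0}]'
python3 h.py .4645 .201 .041 -164
```

```text
t17.2 at [0.4653 0.1996 0.0503] yaw -163.62 w 0.0336 F [-1.1 -0.3 -1. ] | units x 0.02 y 0.06 z 0.37 yaw 0.10
time_s: 17.28
tcp_pos: [0.4641, 0.1985, 0.0471]
eef_rot: [178.6, 3.2, -163.6]
contact_force: [0.3, -0.3, 0.0]
gripper_width: 0.0332
time_s: 17.37
tcp_pos: [0.463, 0.1977, 0.0448]
eef_rot: [178.6, 3.2, -163.7]
contact_force: [-0.0, 0.8, -0.3]
gripper_width: 0.0335
t17.4 at [0.463  0.1977 0.0448] yaw -163.66 w 0.0335 F [-0.   0.8 -0.3] | units x -0.10 y 0.11 z 0.15 yaw 0.09
```

```bash
python3 -m inch '[{"x":-0.1,"y":0.1,"z":0.12,"yaw":0}]'
python3 -m inch '[{"x":0,"y":0,"z":0.08,"yaw":0}]'
python3 -m inch '[{"x":0,"y":0,"z":0.05,"yaw":0}]'
```

```text
time_s: 17.45
tcp_pos: [0.4646, 0.2003, 0.0426]
eef_rot: [178.6, 3.2, -163.7]
contact_force: [-0.7, -0.0, -0.1]
gripper_width: 0.0333
time_s: 17.53
tcp_pos: [0.4656, 0.2011, 0.0412]
eef_rot: [178.6, 3.3, -163.7]
contact_force: [1.0, -0.2, -0.2]
gripper_width: 0.0338
time_s: 17.62
tcp_pos: [0.466, 0.2014, 0.0405]
eef_rot: [178.6, 3.3, -163.7]
contact_force: [-1.6, -0.5, 2.5]
gripper_width: 0.0333
```

```bash
python3 -m inch '[{"x":0,"y":0,"z":0,"yaw":0},{"x":0,"y":0,"z":0,"yaw":0},{"x":0,"y":0,"z":0,"yaw":0},{"x":0,"y":0,"z":-0.4,"yaw":0},{"x":0,"y":0,"z":-1,"yaw":0}]' 0.3 >/dev/null
python3 -m inch '[{"x":0,"y":0,"z":-1,"yaw":0},{"x":0,"y":0,"z":-1,"yaw":0},{"x":0,"y":0,"z":-1,"yaw":0},{"x":0,"y":0,"z":-1,"yaw":-1},{"x":0,"y":0,"z":-0.5,"yaw":-1}]'  >/dev/null
python3 -m inch '[{"x":-1,"y":0,"z":0,"yaw":-1},{"x":-1,"y":0,"z":0,"yaw":-1},{"x":-1,"y":0,"z":0,"yaw":-1},{"x":0,"y":0,"z":0,"yaw":-1},{"x":0,"y":0,"z":0,"yaw":-1}]'
python3 - <<'E'
from h import *
go(.551,.2225,.1,-45.9)
p,d,i=snap("wrist","w6.png"); 
hole("wrist",[.4645,.201,.052],25)
E
```

```text
time_s: 18.87
tcp_pos: [0.5271, 0.2328, 0.2059]
eef_rot: [-179.6, 4.1, -134.4]
contact_force: [-0.7, -0.5, 0.6]
gripper_width: 0.0567
t18.9 at [0.5271 0.2328 0.2059] yaw -134.37 w 0.0567 F [-0.7 -0.5  0.6] | units x -0.37 y -0.97 z 4.24 yaw -22.12
wrist pred [342.6 116.2] blob [341.  120.9] wh [ 7  7 36] [0.4689 0.2033 0.052 ]
```

View pics/w6.png

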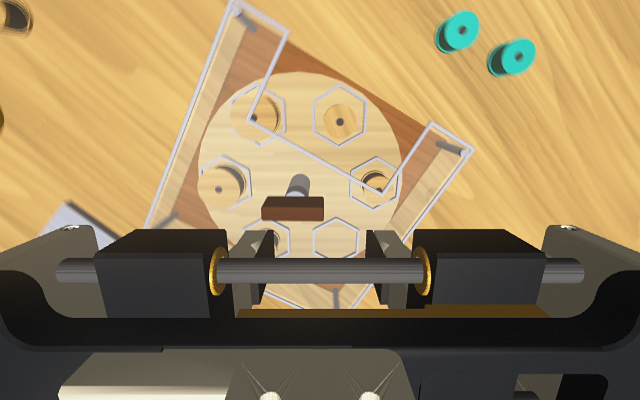

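```bash
python3 -m inch '[{"x":-0.4,"y":-1,"z":0,"yaw":0},{"x":0,"y":0,"z":0,"yaw":-1},{"x":0,"y":0,"z":0,"yaw":-1},{"x":0,"y":0,"z":0.1,"yaw":-1},{"x":0,"y":0,"z":0.1,"yaw":-1}]' 0 >/dev/null
python3 -m inch '[{"x":0,"y":0,"z":0.3,"yaw":-1},{"x":0,"y":0,"z":0.1,"yaw":-1},{"x":0,"y":0,"z":0.1,"yaw":-1},{"x":0,"y":0,"z":0.1,"yaw":-1},{"x":0,"y":0,"z":0.1,"yaw":-1}]'  >/dev/null
python3 -m inch '[{"x":0,"y":0,"z":0.3,"yaw":-1},{"x":0,"y":0,"z":0.1,"yaw":-1},{"x":0,"y":0,"z":0.1,"yaw":-1},{"x":0,"y":0,"z":0.1,"yaw":-1},{"x":0,"y":0,"z":0.1,"yaw":-1}]'  >/dev/null
python3 -m inch '[{"x":0,"y":0,"z":0.2,"yaw":-1},{"x":0,"y":0,"z":0.1,"yaw":-1},{"x":0,"y":0,"z":0.1,"yaw":-1},{"x":0,"y":0,"z":0,"yaw":-1},{"x":0,"y":0,"z":0,"yaw":-1}]'
python3 h.py .551 .2225 .1 -45.9
```

```text
time_s: 20.63
tcp_pos: [0.5477, 0.2203, 0.1564]
eef_rot: [-176.0, 0.7, -58.3]
contact_force: [-0.1, 0.3, -1.1]
gripper_width: 0.0437
t20.6 at [0.5477 0.2203 0.1564] yaw -58.30 w 0.0437 F [-0.1  0.3 -1.1] | units x -0.01 y -0.16 z 2.26 yaw -3.10
```

```bash
python3 -m inch '[{"x":0,"y":-0.15,"z":0.3,"yaw":-1},{"x":0,"y":0,"z":0.3,"yaw":-1},{"x":0,"y":0,"z":0.4,"yaw":-1},{"x":0,"y":0,"z":0.5,"yaw":0},{"x":0,"y":0,"z":0.5,"yaw":0}]' 0 >/dev/null
python3 h.py .551 .2225 .098 -45.5
```

```text
t21.1 at [0.5537 0.2251 0.1093] yaw -46.25 w 0.0436 F [-0.3  0.3 -0.8] | units x -0.00 y 0.15 z 0.45 yaw -0.19
```

```bash
python3 -m inch '[{"x":0,"y":0.15,"z":0.25,"yaw":-0.1},{"x":0,"y":0,"z":0.1,"yaw":0}]' 0 >/dev/null
python3 h.py .551 .2225 .098 -45.5
python3 -m inch '[{"x":0,"y":0,"z":0,"yaw":0},{"x":0,"y":0,"z":0,"yaw":0},{"x":0,"y":0,"z":0,"yaw":0},{"x":0,"y":0,"z":0,"yaw":0},{"x":0,"y":0,"z":0,"yaw":0}]' -1 40 
python3 -m inch '[{"x":0,"y":0,"z":0,"yaw":0.3},{"x":0,"y":0,"z":0,"yaw":1},{"x":0,"y":0,"z":0,"yaw":1},{"x":0,"y":0,"z":0,"yaw":1},{"x":0,"y":0,"z":0,"yaw":1}]' 
python3 h.py .551 .2225 .098 -103.4
```

```text
t21.2 at [0.5498 0.222  0.0982] yaw -46.07 w 0.0440 F [-0.7 -0.9  0.4] | units x 0.02 y -0.05 z 0.01 yaw -0.14
time_s: 21.63
tcp_pos: [0.5516, 0.2238, 0.0997]
eef_rot: [-175.4, -0.2, -46.3]
contact_force: [-0.7, -3.8, -7.2]
gripper_width: 0.0209
time_s: 22.05
tcp_pos: [0.5518, 0.224, 0.0997]
eef_rot: [-175.5, 1.3, -64.3]
contact_force: [3.2, 1.9, -6.2]
gripper_width: 0.021
t22.1 at [0.5518 0.224  0.0997] yaw -64.31 w 0.0210 F [ 3.2  1.9 -6.2] | units x 0.04 y 0.06 z 0.07 yaw 9.77
```

```bash
python3 -m inch '[{"x":0,"y":0,"z":0,"yaw":1},{"x":0,"y":0,"z":0,"yaw":1},{"x":0,"y":0,"z":0,"yaw":1},{"x":0,"y":0,"z":0,"yaw":1},{"x":0,"y":0,"z":0,"yaw":1}]' >/dev/null
python3 -m inch '[{"x":0,"y":0,"z":0,"yaw":1},{"x":0,"y":0,"z":0,"yaw":1},{"x":0,"y":0,"z":0,"yaw":1},{"x":0,"y":0,"z":0,"yaw":0.5},{"x":0,"y":0,"z":0,"yaw":0}]' >/dev/null
python3 h.py .551 .2225 .098 -103.4
```

```text
t22.9 at [0.5527 0.2242 0.0997] yaw -101.00 w 0.0209 F [ 1.2  0.8 -4.7] | units x 0.08 y 0.05 z 0.07 yaw 0.60
```

Turn a touch more, release, rise, swing to -164 and measure the spool.

```bash
python3 -m inch '[{"x":0,"y":0,"z":0,"yaw":0.5},{"x":0,"y":0,"z":0,"yaw":0}]' 
python3 -m inch '[{"x":0,"y":0,"z":0,"yaw":0},{"x":0,"y":0,"z":0,"yaw":0},{"x":0,"y":0,"z":0,"yaw":0},{"x":0,"y":0,"z":-0.5,"yaw":0},{"x":0,"y":0,"z":-1,"yaw":0}]' 0 >/dev/null
python3 -m inch '[{"x":0,"y":0,"z":-1,"yaw":1},{"x":0,"y":0,"z":-0.6,"yaw":1},{"x":0,"y":0,"z":0,"yaw":1},{"x":0,"y":0,"z":0,"yaw":1},{"x":0,"y":0,"z":0,"yaw":1}]' 0.7 >/dev/null
python3 -m inch '[{"x":0,"y":0,"z":0,"yaw":1},{"x":0,"y":0,"z":0,"yaw":1},{"x":0,"y":0,"z":0,"yaw":1},{"x":0,"y":0,"z":0,"yaw":1},{"x":0,"y":0,"z":0,"yaw":1}]' >/dev/null
python3 -m inch '[{"x":0,"y":0,"z":0,"yaw":1},{"x":0,"y":0,"z":0,"yaw":1},{"x":0,"y":0,"z":0,"yaw":1},{"x":0,"y":0,"z":0,"yaw":1},{"x":0,"y":0,"z":0,"yaw":0.5}]'
python3 - <<'E'
from h import *
go(.465,.2,.1,-164);hole("wrist",[.465,.2,.052],25,"w7.png")
E
```

```text
time_s: 23.05
tcp_pos: [0.5527, 0.2242, 0.0997]
eef_rot: [-177.2, 3.9, -103.0]
contact_force: [1.8, 0.1, -5.5]
gripper_width: 0.0213
time_s: 24.72
tcp_pos: [0.5486, 0.22, 0.1917]
eef_rot: [177.9, 5.0, -163.0]
contact_force: [-1.0, -0.4, 0.3]
gripper_width: 0.0745
t24.7 at [0.5486 0.22   0.1917] yaw -163.02 w 0.0745 F [-1.  -0.4  0.3] | units x 3.43 y 0.21 z 3.67 yaw 0.25
wrist pred [319.3  94. ] blob [315.2  95.6] wh [ 7  8 47] [0.4675 0.1967 0.052 ]
```

```bash
python3 -m inch '[{"x":1,"y":0.1,"z":0,"yaw":0.2},{"x":1,"y":0.1,"z":0.3,"yaw":0},{"x":1,"y":0.1,"z":0.8,"yaw":0},{"x":0.3,"y":0,"z":1,"yaw":0},{"x":0,"y":0,"z":1,"yaw":0}]' 0.7 >/dev/null
python3 h.py .467 .1967 0.043 -164
```

```text
t25.2 at [0.4748 0.2105 0.1127] yaw -163.48 w 0.0747 F [ 0.1  1.  -0.5] | units x 0.46 y -0.44 z 2.79 yaw 0.13
```

```bash
python3 - <<'E'
s=open('h.py').read()
a=s.index("    d=np.array([x-p[0]");b=s.index("    ty=0")
s=s[:a]+"    from scipy.spatial.transform import Rotation as Q\n    d=Q.from_euler('xyz',s['eef_rot'],degrees=True).inv().apply([x-p[0],y-p[1],(p[2] if z is None else z)-p[2]])/.025\n"+s[b:]
a=s.index('     "| units');b=s.index("if __name__")
s=s[:a]+'     "tilt",np.round(s["eef_rot"][:2],1),"| units x %.2f y %.2f z %.2f yaw %.2f"%(*d,ty))\n'+s[b:s.index("def hole")]+s[s.index("def hole"):]
i=s.index("if __name__");j=s.index("def hole");s=s[:i]+s[j:]+s[i:j]
open('h.py','w').write(s)
E
python3 h.py .467 .1967 0.043 -164
python3 -m inch '[{"x":0.25,"y":-0.4,"z":0.5,"yaw":0.1},{"x":0.2,"y":0,"z":0.5,"yaw":0}]' 0.7 >/dev/null
python3 h.py .467 .1967 0.043 -164
```

```text
t25.2 at [0.4748 0.2105 0.1127] yaw -163.48 w 0.0747 F [ 0.1  1.  -0.5] tilt [177.5   5.8] | units x 0.74 y -0.56 z 2.71 yaw 0.13
t25.4 at [0.468  0.1992 0.0844] yaw -163.60 w 0.0747 F [-0.3 -0.   0.6] tilt [177.5   5.8] | units x 0.23 y -0.16 z 1.64 yaw 0.10
```

```bash
python3 -m inch '[{"x":0.2,"y":-0.1,"z":0.8,"yaw":0},{"x":0.1,"y":0,"z":0.7,"yaw":0},{"x":0,"y":0,"z":0.1,"yaw":0}]' 0.7 >/dev/null
python3 h.py .467 .1967 0.043 -164
python3 -m inch '[{"x":0,"y":0,"z":0.06,"yaw":0},{"x":0,"y":0,"z":0.06,"yaw":0},{"x":0,"y":0,"z":0.06,"yaw":0},{"x":0,"y":0,"z":0.03,"yaw":0}]' -1 20 >/dev/null
python3 h.py .467 .1967 0.043 -164
```

```text
t25.6 at [0.4637 0.1967 0.042 ] yaw -163.28 w 0.0744 F [ 0.2 -0.1 -0.7] tilt [177.5   5.8] | units x -0.13 y -0.03 z -0.03 yaw 0.18
t25.9 at [0.4639 0.1957 0.0387] yaw -163.14 w 0.0533 F [-5.3 -1.4  8.4] tilt [177.7   5.6] | units x -0.15 y 0.01 z -0.16 yaw 0.21
```

```bash
python3 -m inch '[{"x":-0.1,"y":0,"z":-0.12,"yaw":0},{"x":0,"y":0,"z":0,"yaw":0},{"x":0,"y":0,"z":0,"yaw":0}]' -1 20
python3 h.py .467 .1967 0.043 -164
```

```text
time_s: 26.18
tcp_pos: [0.4675, 0.1974, 0.0448]
eef_rot: [177.5, 5.9, -163.1]
contact_force: [-0.1, -0.6, -0.2]
gripper_width: 0.0473
t26.2 at [0.4675 0.1974 0.0448] yaw -163.12 w 0.0473 F [-0.1 -0.6 -0.2] tilt [177.5   5.9] | units x 0.04 y -0.02 z 0.07 yaw 0.22
```

```bash
python3 -m inch '[{"x":0,"y":0,"z":-1,"yaw":0},{"x":0,"y":0,"z":-1,"yaw":0},{"x":0,"y":0,"z":-1,"yaw":0},{"x":0,"y":-0.3,"z":-1,"yaw":0},{"x":0,"y":-1,"z":-0.3,"yaw":0}]' >/dev/null
python3 h.py .53 -.264 0.13 -174
python3 -m inch '[{"x":0.2,"y":-1,"z":0,"yaw":0},{"x":0.2,"y":-1,"z":0,"yaw":0},{"x":0.2,"y":-1,"z":0,"yaw":0},{"x":0.1,"y":-1,"z":0,"yaw":0},{"x":0.1,"y":-1,"z":0,"yaw":0}]' >/dev/null
python3 -m inch '[{"x":0.1,"y":-1,"z":0,"yaw":0},{"x":0.1,"y":-1,"z":0,"yaw":0},{"x":0.1,"y":-1,"z":0,"yaw":0},{"x":0.1,"y":-1,"z":0,"yaw":0},{"x":0.1,"y":-1,"z":0,"yaw":0}]' >/dev/null
python3 -m inch '[{"x":0.1,"y":-1,"z":0,"yaw":0},{"x":0.1,"y":-1,"z":0,"yaw":0},{"x":0.1,"y":-1,"z":0,"yaw":0.5},{"x":0.1,"y":-1,"z":0,"yaw":1},{"x":0.1,"y":-1,"z":0,"yaw":1}]' >/dev/null
python3 h.py .53 -.264 0.06 -174
```

```text
t26.6 at [0.4685 0.161  0.1548] yaw -162.84 w 0.0477 F [ 1.2  0.4 -0.5] tilt [177.6   5.9] | units x 2.75 y -16.98 z 0.00 yaw 2.79
t27.9 at [ 0.5477 -0.2224  0.1452] yaw -172.43 w 0.0475 F [ 0.5  0.7 -0.3] tilt [176.2   7.1] | units x 1.34 y -1.77 z 3.16 yaw 0.39
```

```bash
python3 -m inch '[{"x":0.6,"y":-0.9,"z":0.3,"yaw":0.4},{"x":0.6,"y":-0.9,"z":1,"yaw":0},{"x":0,"y":0,"z":1,"yaw":0},{"x":0,"y":0,"z":0.9,"yaw":0}]' >/dev/null
python3 h.py .53 -.264 0.033 -174
```

```text
t28.2 at [ 0.5388 -0.2736  0.0635] yaw -174.50 w 0.0475 F [ 0.2  0.4 -0.1] tilt [176.4   7.8] | units x 0.48 y 0.34 z 1.19 yaw -0.13
```

```bash
python3 -m inch '[{"x":0.4,"y":0.35,"z":0.5,"yaw":-0.1},{"x":0.1,"y":0,"z":0.4,"yaw":0}]' 
python3 -m inch '[{"x":0,"y":0,"z":0.2,"yaw":0}]' 
python3 -m inch '[{"x":0,"y":0,"z":0.15,"yaw":0}]' 
python3 -m inch '[{"x":0,"y":0,"z":0.15,"yaw":0}]'
```

```text
time_s: 28.35
tcp_pos: [0.5276, -0.2652, 0.0365]
eef_rot: [176.4, 7.8, -174.2]
contact_force: [-0.9, 1.0, 0.6]
gripper_width: 0.0479
time_s: 28.43
tcp_pos: [0.5275, -0.2647, 0.0301]
eef_rot: [176.4, 7.7, -174.2]
contact_force: [0.1, -0.5, -0.7]
gripper_width: 0.0476
time_s: 28.52
tcp_pos: [0.5281, -0.2644, 0.0259]
eef_rot: [176.4, 7.6, -174.2]
contact_force: [-0.0, -0.8, -0.5]
gripper_width: 0.0476
time_s: 28.6
tcp_pos: [0.5291, -0.2641, 0.0226]
eef_rot: [176.4, 7.7, -174.2]
contact_force: [-4.2, 9.7, 17.7]
gripper_width: 0.047
```

```bash
python3 -m inch '[{"x":0,"y":0,"z":0,"yaw":0},{"x":0,"y":0,"z":0,"yaw":0},{"x":0,"y":0,"z":-0.3,"yaw":0},{"x":0,"y":0,"z":-1,"yaw":0},{"x":0,"y":0,"z":-1,"yaw":0}]' 0.7 >/dev/null
python3 h.py .64 -.119 0.13 -174
python3 -m inch '[{"x":0,"y":0,"z":-1,"yaw":0},{"x":-0.5,"y":0.5,"z":-1,"yaw":0},{"x":-1,"y":1,"z":-0.5,"yaw":0},{"x":-1,"y":1,"z":0,"yaw":0}]' >/dev/null
python3 - <<'E'
from h import *
go(.64,-.119,.13,-174)
hole("top",[.637,-.119,.028],12,"t4.png");hole("wrist",[.64,-.119,.028],30,"w8.png")
E
```

```text
t29.0 at [ 0.5219 -0.2678  0.079 ] yaw -174.14 w 0.0724 F [0.5 0.2 0.7] tilt [176.3   7.4] | units x -5.53 y 5.51 z -0.99 yaw -0.03
t29.4 at [ 0.5685 -0.2083  0.1654] yaw -174.47 w 0.0746 F [ 0.3  0.  -0.9] tilt [176.6   7.9] | units x -2.96 y 3.16 z 2.04 yaw -0.12
top pred [329.9 169.1] blob [335.5 169.2] wh [ 15  23 197] [ 0.6362 -0.1345  0.028 ]
top pred [329.9 169.1] blob [319.9 167.4] wh [ 4 12 27] [ 0.6422 -0.091   0.028 ]
wrist pred [378.5 234.6] blob [371.2 222.4] wh [ 24  19 178] [ 0.6246 -0.1306  0.028 ]
wrist pred [378.5 234.6] blob [384.6 250.2] wh [ 44  36 660] [ 0.6609 -0.1072  0.028 ]
```

Run:
```python
from h import *
p,d,i=snap("scene")
cv2.imwrite("pics/s3.png",cv2.resize(p[140:300,170:380,::-1],None,fx=3.5,fy=3.5,interpolation=cv2.INTER_CUBIC))
hole("scene",[.64,-.119,.028],14);print(proj("scene",[.64,-.119,.028]))
```

```text
scene pred [319.4 240.4] blob [319.  240.5] wh [3 2 6] [ 0.6402 -0.1201  0.028 ]
scene pred [319.4 240.4] blob [319.8 248.5] wh [ 15  11 120] [ 0.6686 -0.1263  0.028 ]
[[319.39821616 240.37738788]]
```

View pics/s3.png

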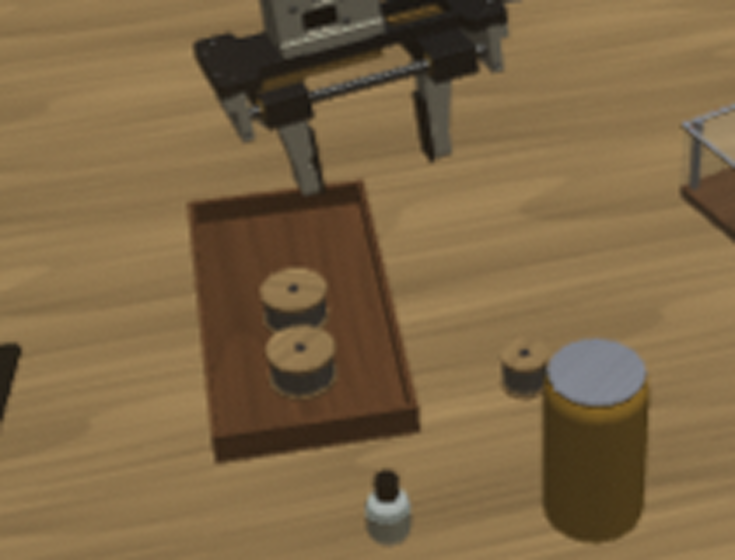

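```bash
python3 -m inch '[{"x":-0.9,"y":1,"z":0.3,"yaw":-0.1},{"x":-1,"y":1,"z":0.4,"yaw":0},{"x":-1,"y":1,"z":0.4,"yaw":0},{"x":0,"y":0,"z":0.4,"yaw":0},{"x":0,"y":0,"z":0,"yaw":0}]' 0.3 >/dev/null
python3 h.py .64 -.1195 0.022 -174
```

```text
t30.0 at [ 0.6346 -0.1233  0.1391] yaw -174.18 w 0.0570 F [-1.2 -0.3 -1.3] tilt [176.5   7.7] | units x 0.40 y -0.15 z 4.67 yaw -0.04
```

```bash
python3 -m inch '[{"x":0.2,"y":0,"z":0.7,"yaw":0},{"x":0.1,"y":0,"z":1,"yaw":0},{"x":0.1,"y":0,"z":1,"yaw":0},{"x":0,"y":0,"z":0.8,"yaw":0}]' >/dev/null
python3 h.py .64 -.1195 0.022 -174
```

```text
t30.3 at [ 0.6369 -0.1218  0.0548] yaw -174.24 w 0.0571 F [-0.5 -0.5  0.4] tilt [176.7   8.1] | units x 0.05 y 0.00 z 1.32 yaw -0.06
```

```bash
python3 -m inch '[{"x":0.05,"y":0,"z":0.6,"yaw":0},{"x":0,"y":0,"z":0.4,"yaw":0}]' >/dev/null
python3 h.py .64 -.1195 0.022 -174
python3 -m inch '[{"x":0,"y":0,"z":0.05,"yaw":0},{"x":0,"y":0,"z":0,"yaw":0},{"x":0,"y":0,"z":0,"yaw":0},{"x":0,"y":0,"z":0,"yaw":0}]' -1 20 >/dev/null
python3 h.py .64 -.1195 0.022 -174
```

```text
t30.5 at [ 0.6362 -0.1227  0.027 ] yaw -174.39 w 0.0571 F [-0.5  0.1 -0.1] tilt [176.7   7.9] | units x -0.13 y 0.10 z 0.23 yaw -0.10
t30.8 at [ 0.6345 -0.1255  0.0252] yaw -174.55 w 0.0360 F [0.1 0.5 0.5] tilt [176.7   7.7] | units x -0.22 y 0.21 z 0.17 yaw -0.14
```

```bash
python3 -m inch '[{"x":-0.1,"y":0,"z":0,"yaw":0},{"x":0,"y":0,"z":0,"yaw":0}]' -1 20
python3 -m inch '[{"x":0,"y":0,"z":-0.8,"yaw":0},{"x":0,"y":0,"z":-1,"yaw":0},{"x":0,"y":0,"z":-1,"yaw":0},{"x":0,"y":0,"z":-1,"yaw":0},{"x":0,"y":0,"z":-1,"yaw":0}]'
python3 h.py .465 .197 0.14 -164
```

```text
time_s: 30.97
tcp_pos: [0.6382, -0.1256, 0.0278]
eef_rot: [176.7, 7.8, -174.5]
contact_force: [0.6, -0.3, 0.0]
gripper_width: 0.0332
time_s: 31.38
tcp_pos: [0.62, -0.1336, 0.1471]
eef_rot: [176.6, 7.4, -174.5]
contact_force: [0.4, 0.1, -0.2]
gripper_width: 0.0333
t31.4 at [ 0.62   -0.1336  0.1471] yaw -174.54 w 0.0333 F [ 0.4  0.1 -0.2] tilt [176.6   7.4] | units x 4.91 y 13.75 z 0.46 yaw -2.63
```

```bash
python3 -m inch '[{"x":0.3,"y":1,"z":0,"yaw":0},{"x":0.4,"y":1,"z":0,"yaw":0},{"x":0.4,"y":1,"z":0,"yaw":0},{"x":0.4,"y":1,"z":0,"yaw":0},{"x":0.4,"y":1,"z":0,"yaw":0}]' >/dev/null
python3 -m inch '[{"x":0.4,"y":1,"z":0,"yaw":0},{"x":0.4,"y":1,"z":0,"yaw":0},{"x":0.4,"y":1,"z":0,"yaw":0},{"x":0.4,"y":1,"z":0,"yaw":0},{"x":0.4,"y":1,"z":0,"yaw":0}]' >/dev/null
python3 h.py .465 .197 0.14 -164
```

```text
t32.2 at [0.5013 0.1115 0.1642] yaw -174.83 w 0.0333 F [ 0.2 -0.   0.3] tilt [176.5   9. ] | units x 1.27 y 3.48 z 0.99 yaw -2.71
```

```bash
python3 -m inch '[{"x":0.4,"y":1,"z":0,"yaw":-0.5},{"x":0.3,"y":1,"z":0,"yaw":-1},{"x":0.3,"y":1,"z":0,"yaw":-1},{"x":0,"y":0.2,"z":0.5,"yaw":0},{"x":0,"y":0,"z":0.5,"yaw":0}]' >/dev/null
python3 h.py .465 .197 0.06 -164
```

```text
t32.6 at [0.4663 0.1989 0.1468] yaw -163.90 w 0.0332 F [ 0.4 -0.1 -1. ] tilt [177.8  10.3] | units x 0.69 y -0.19 z 3.40 yaw 0.02
```

```bash
python3 -m inch '[{"x":0.3,"y":-0.1,"z":0.7,"yaw":0},{"x":0.2,"y":-0.1,"z":1,"yaw":0},{"x":0.2,"y":0,"z":1,"yaw":0},{"x":0,"y":0,"z":0.4,"yaw":0}]' >/dev/null
python3 h.py .465 .197 0.05 -164
python3 -m inch '[{"x":0,"y":0,"z":0.2,"yaw":0}]' 
python3 h.py .465 .197 0.05 -164
```

```text
t33.0 at [0.4651 0.201  0.0697] yaw -163.64 w 0.0331 F [ 0.2 -0.8 -1.2] tilt [177.5  10.9] | units x 0.20 y -0.19 z 0.76 yaw 0.09
time_s: 33.05
tcp_pos: [0.4657, 0.2014, 0.064]
eef_rot: [177.5, 10.9, -163.6]
contact_force: [0.3, 0.6, 0.1]
gripper_width: 0.0335
t33.0 at [0.4657 0.2014 0.064 ] yaw -163.61 w 0.0335 F [0.3 0.6 0.1] tilt [177.5  10.9] | units x 0.18 y -0.19 z 0.53 yaw 0.10
```

```bash
python3 -m inch '[{"x":0.25,"y":-0.2,"z":0.2,"yaw":0}]' >/dev/null
python3 -m inch '[{"x":0,"y":0,"z":0.12,"yaw":0}]'
python3 -m inch '[{"x":0,"y":0,"z":0.12,"yaw":0}]' 
python3 -m inch '[{"x":0,"y":0,"z":0.12,"yaw":0}]' 
python3 h.py .465 .197 0.05 -164
```

```text
time_s: 33.22
tcp_pos: [0.4628, 0.196, 0.0546]
eef_rot: [177.5, 10.9, -163.6]
contact_force: [-0.3, 0.1, -0.2]
gripper_width: 0.0334
time_s: 33.3
tcp_pos: [0.4639, 0.1969, 0.0523]
eef_rot: [177.5, 11.0, -163.6]
contact_force: [0.3, 0.7, -0.5]
gripper_width: 0.0335
time_s: 33.38
tcp_pos: [0.465, 0.1977, 0.0499]
eef_rot: [177.4, 11.1, -163.6]
contact_force: [0.1, 0.2, -0.4]
gripper_width: 0.0332
t33.4 at [0.465  0.1977 0.0499] yaw -163.57 w 0.0332 F [ 0.1  0.2 -0.4] tilt [177.4  11.1] | units x 0.01 y -0.02 z -0.01 yaw 0.11
```

```bash
python3 -m inch '[{"x":0.05,"y":0,"z":0.1,"yaw":0}]'
python3 -m inch '[{"x":0,"y":0,"z":0.1,"yaw":0}]' 
python3 -m inch '[{"x":0,"y":0,"z":0.08,"yaw":0}]'
```

```text
time_s: 33.47
tcp_pos: [0.4658, 0.199, 0.0484]
eef_rot: [177.4, 11.2, -163.5]
contact_force: [-0.4, -0.7, 12.6]
gripper_width: 0.0333
time_s: 33.55
tcp_pos: [0.4669, 0.1999, 0.0471]
eef_rot: [177.3, 11.4, -163.5]
contact_force: [-11.4, -5.4, 23.6]
gripper_width: 0.0335
time_s: 33.63
tcp_pos: [0.4678, 0.2005, 0.0464]
eef_rot: [177.3, 11.4, -163.5]
contact_force: [-11.8, -5.2, 23.5]
gripper_width: 0.0334
```

```bash
python3 -m inch '[{"x":0,"y":0,"z":0,"yaw":0},{"x":0,"y":0,"z":0,"yaw":0},{"x":0,"y":0,"z":0,"yaw":0},{"x":0,"y":0,"z":-0.4,"yaw":0},{"x":0,"y":0,"z":-1,"yaw":0}]' 0.3 >/dev/null
python3 h.py .551 .2225 .2 -103
python3 -m inch '[{"x":0,"y":0,"z":-1,"yaw":0},{"x":0,"y":0,"z":-1,"yaw":0},{"x":0,"y":0,"z":-1,"yaw":0},{"x":0,"y":0,"z":-1,"yaw":0},{"x":0,"y":0,"z":-1,"yaw":0}]' >/dev/null
python3 h.py .551 .2225 .2 -103
python3 -m inch '[{"x":-1,"y":0,"z":0,"yaw":0},{"x":-1,"y":0,"z":0,"yaw":0},{"x":-1,"y":0,"z":0,"yaw":0},{"x":-1,"y":0,"z":0,"yaw":0},{"x":-1,"y":0,"z":0,"yaw":0}]' >/dev/null
python3 - <<'E'
from h import *
go(.551,.2225,.2,-103); p,d,i=snap("wrist","w9.png"); hole("wrist",[.465,.197,.052],22)
E
```

```text
t34.0 at [0.4616 0.1968 0.0795] yaw -163.52 w 0.0558 F [ 0.   0.4 -0.9] tilt [177.4  11.3] | units x -4.60 y 0.15 z -3.99 yaw -15.13
t34.5 at [0.4376 0.1833 0.206 ] yaw -163.51 w 0.0568 F [0.7 1.2 1.1] tilt [177.5  11.1] | units x -4.66 y 0.16 z 1.16 yaw -15.13
t34.9 at [0.5573 0.2198 0.2426] yaw -163.42 w 0.0571 F [-0.1 -0.3  0.1] tilt [176.9  12. ] | units x 0.56 y 0.09 z 1.63 yaw -15.10
wrist pred [314.2  55.9] blob [317.8  68.7] wh [ 7  7 36] [0.4753 0.204  0.052 ]
```

View pics/w9.png

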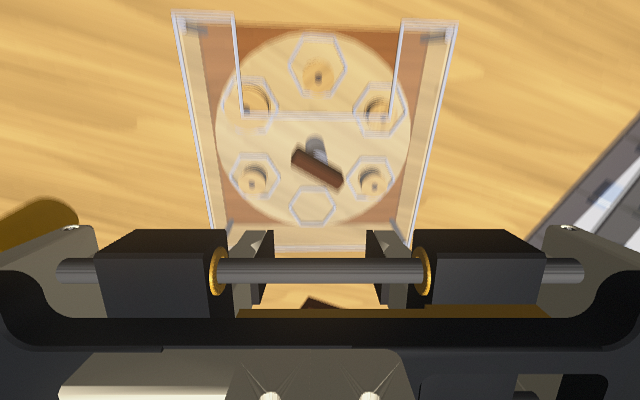

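```bash
python3 -m inch '[{"x":1,"y":0,"z":0,"yaw":0},{"x":1,"y":0,"z":0,"yaw":0},{"x":1,"y":0,"z":0,"yaw":0},{"x":1,"y":0,"z":-0.3,"yaw":0},{"x":1,"y":0,"z":-0.3,"yaw":0}]'
python3 -m inch '[{"x":1,"y":0,"z":-0.3,"yaw":0},{"x":1,"y":0,"z":-0.3,"yaw":0},{"x":1,"y":0,"z":-0.3,"yaw":0},{"x":1,"y":0,"z":-0.3,"yaw":0},{"x":1,"y":0,"z":-0.3,"yaw":0}]'
python3 -c "
from h import *
print(r.get_state()['joints'].round(1))"
```

```text
time_s: 35.4
tcp_pos: [0.4385, 0.1833, 0.2261]
eef_rot: [177.1, 11.7, -163.7]
contact_force: [0.1, -0.1, 1.2]
gripper_width: 0.0572
time_s: 35.82
tcp_pos: [0.308, 0.1395, 0.2346]
eef_rot: [177.2, 11.5, -164.0]
contact_force: [-1.7, 1.4, 0.6]
gripper_width: 0.0569
[  68.9  -25.4  -47.6    8.7  -58.8 -146.5]
```

```bash
python3 -m inch '[{"x":-1,"y":0,"z":0,"yaw":0},{"x":-1,"y":0,"z":0,"yaw":0},{"x":-1,"y":0,"z":0.4,"yaw":0},{"x":-1,"y":0,"z":0.4,"yaw":0},{"x":-1,"y":0,"z":0.4,"yaw":0}]' 0 >/dev/null
python3 -m inch '[{"x":-1,"y":0,"z":0.3,"yaw":0},{"x":-1,"y":0,"z":0.3,"yaw":0},{"x":-1,"y":0,"z":0.3,"yaw":-1},{"x":-1,"y":0,"z":0.3,"yaw":-1},{"x":-0.8,"y":0,"z":0.3,"yaw":-1}]' >/dev/null
python3 h.py .551 .2225 .16 -103
python3 -m inch '[{"x":0,"y":0,"z":0,"yaw":-1},{"x":0,"y":0,"z":0,"yaw":-1},{"x":0,"y":0,"z":0,"yaw":-1},{"x":0,"y":0,"z":0,"yaw":-1},{"x":0,"y":0,"z":0,"yaw":-1}]' >/dev/null
python3 -m inch '[{"x":0,"y":0,"z":0,"yaw":-1},{"x":0,"y":0,"z":0,"yaw":-1},{"x":0,"y":0,"z":0,"yaw":-1},{"x":0,"y":0,"z":0,"yaw":-1},{"x":0,"y":0,"z":0,"yaw":-1}]' >/dev/null
python3 h.py .551 .2225 .16 -103
```

```text
t36.6 at [0.539  0.2364 0.2395] yaw -149.17 w 0.0441 F [0.8 1.1 1. ] tilt [177.7  14.8] | units x 0.69 y -0.84 z 3.07 yaw -11.54
t37.5 at [0.5381 0.236  0.2328] yaw -106.15 w 0.0434 F [-0.3 -0.   0.3] tilt [-172.   12.] | units x 0.97 y -0.25 z 2.83 yaw -0.79
```

```bash
python3 -m inch '[{"x":0.5,"y":-0.1,"z":0.7,"yaw":-0.4},{"x":0.3,"y":-0.1,"z":0.7,"yaw":-0.4},{"x":0.2,"y":0,"z":0.7,"yaw":0},{"x":0,"y":0,"z":0.5,"yaw":0},{"x":0,"y":0,"z":0,"yaw":0}]' 0.1 >/dev/null
python3 h.py .551 .2225 .103 -103
```

```text
t37.9 at [0.5474 0.2207 0.1642] yaw -102.39 w 0.0480 F [-0.  -0.3  0.3] tilt [-171.1   11.7] | units x 0.40 y 0.25 z 2.41 yaw 0.15
```

```bash
python3 -m inch '[{"x":0.2,"y":0.1,"z":0.7,"yaw":0.1},{"x":0.1,"y":0.1,"z":0.7,"yaw":0},{"x":0.1,"y":0,"z":0.7,"yaw":0}]' 0.1 >/dev/null
python3 h.py .551 .2225 .103 -103
python3 -m inch '[{"x":0,"y":0.05,"z":0.2,"yaw":0},{"x":0,"y":0,"z":0,"yaw":0}]' 0.1 >/dev/null
python3 h.py .551 .2225 .103 -103
```

```text
t38.1 at [0.5517 0.222  0.114 ] yaw -102.72 w 0.0483 F [ 0.4  0.1 -0.5] tilt [-171.   12.] | units x 0.08 y 0.10 z 0.42 yaw 0.07
t38.3 at [0.5499 0.2224 0.1065] yaw -102.79 w 0.0479 F [-0.5 -0.4  0.2] tilt [-171.1   11.8] | units x 0.01 y -0.02 z 0.15 yaw 0.05
```

```bash
python3 -m inch '[{"x":0,"y":0,"z":0.1,"yaw":0},{"x":0,"y":0,"z":0,"yaw":0},{"x":0,"y":0,"z":0,"yaw":0},{"x":0,"y":0,"z":0,"yaw":0},{"x":0,"y":0,"z":0,"yaw":0}]' -1 40
python3 -m inch '[{"x":0,"y":0,"z":0,"yaw":0.3},{"x":0,"y":0,"z":0,"yaw":1},{"x":0,"y":0,"z":0,"yaw":1},{"x":0,"y":0,"z":0,"yaw":1},{"x":0,"y":0,"z":0,"yaw":1}]' 
python3 h.py .551 .2225 .103 -163.4
```

```text
time_s: 38.73
tcp_pos: [0.5516, 0.2243, 0.1085]
eef_rot: [-170.9, 12.0, -102.7]
contact_force: [12.6, -5.0, -7.5]
gripper_width: 0.0204
time_s: 39.15
tcp_pos: [0.5536, 0.2242, 0.1093]
eef_rot: [-175.0, 14.3, -120.9]
contact_force: [2.4, 0.4, -3.1]
gripper_width: 0.015
t39.1 at [0.5536 0.2242 0.1093] yaw -120.85 w 0.0150 F [ 2.4  0.4 -3.1] tilt [-175.    14.3] | units x 0.17 y 0.07 z 0.21 yaw 10.64
```

```bash
python3 -m inch '[{"x":0,"y":0,"z":0,"yaw":1},{"x":0,"y":0,"z":0,"yaw":1},{"x":0,"y":0,"z":0,"yaw":1},{"x":0,"y":0,"z":0,"yaw":1},{"x":0,"y":0,"z":0,"yaw":1}]' >/dev/null
python3 -m inch '[{"x":0,"y":0,"z":0,"yaw":1},{"x":0,"y":0,"z":0,"yaw":1},{"x":0,"y":0,"z":0,"yaw":1},{"x":0,"y":0,"z":0,"yaw":1},{"x":0,"y":0,"z":0,"yaw":0.5}]' >/dev/null
python3 h.py .551 .2225 .103 -163.4
python3 -m inch '[{"x":0,"y":0,"z":0,"yaw":0.2},{"x":0,"y":0,"z":0,"yaw":0}]'
```

```text
t40.0 at [0.5542 0.2239 0.1101] yaw -162.01 w 0.0148 F [ 0.6  2.3 -4.4] tilt [174.6  14.1] | units x 0.20 y -0.03 z 0.24 yaw 0.35
time_s: 40.15
tcp_pos: [0.5542, 0.2239, 0.1101]
eef_rot: [174.4, 14.0, -162.9]
contact_force: [1.9, 1.4, -4.5]
gripper_width: 0.0146
```

```bash
python3 -m inch '[{"x":0,"y":0,"z":0,"yaw":0},{"x":0,"y":0,"z":0,"yaw":0},{"x":0,"y":0,"z":-0.3,"yaw":0},{"x":0,"y":0,"z":-0.8,"yaw":0},{"x":0,"y":0,"z":-1,"yaw":0}]' 0.2 >/dev/null
python3 -m inch '[{"x":0,"y":0,"z":-0.7,"yaw":0},{"x":0,"y":0,"z":0,"yaw":0},{"x":0,"y":0,"z":0,"yaw":0}]' 0.7 >/dev/null
python3 - <<'E'
from h import *
go(.465,.197,.1,-164);hole("wrist",[.465,.197,.052],25,"w10.png");hole("top",[.465,.197,.052],9)
E
```

```text
t40.8 at [0.5391 0.2115 0.1839] yaw -162.71 w 0.0627 F [ 0.8 -0.2 -1.2] tilt [174.4  14.2] | units x 3.73 y 0.08 z 2.54 yaw 0.32
wrist pred [315.7  82.3] blob [311.8  85.6] wh [ 9  9 58] [0.4686 0.1946 0.052 ]
top pred [214.6 232.6] blob [215.7 232. ] wh [3 3 7] [0.4666 0.194  0.052 ]
top pred [214.6 232.6] blob [221.5 238.5] wh [4 4 4] [0.4487 0.1782 0.052 ]
```

View pics/w10.png

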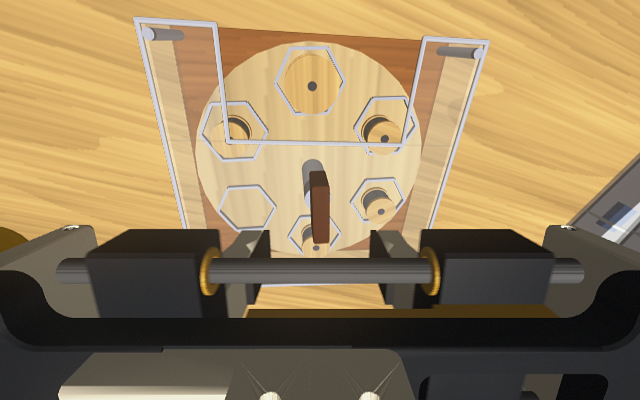

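```bash
python3 -m inch '[{"x":1,"y":0,"z":0.2,"yaw":0.2},{"x":1,"y":0,"z":0.4,"yaw":0.1},{"x":1,"y":0,"z":0.5,"yaw":0},{"x":0.6,"y":0,"z":0.6,"yaw":0},{"x":0.2,"y":0,"z":0.3,"yaw":0}]' 0.7 >/dev/null
python3 h.py .467 .1945 .044 -164
```

```text
t41.3 at [0.4594 0.1927 0.1084] yaw -164.08 w 0.0744 F [-0.2 -0.5 -0.2] tilt [174.1  14. ] | units x 0.32 y -0.28 z 2.56 yaw -0.02
```

```bash
python3 -m inch '[{"x":0.2,"y":-0.2,"z":0.6,"yaw":0},{"x":0.1,"y":-0.1,"z":0.7,"yaw":0},{"x":0,"y":0,"z":0.4,"yaw":0}]' 0.7 >/dev/null
python3 h.py .467 .1945 .045 -164
```

```text
t41.6 at [0.4603 0.1891 0.0612] yaw -163.97 w 0.0743 F [ 0.4 -0.2 -0.3] tilt [174.1  13.9] | units x -0.15 y 0.06 z 0.72 yaw 0.01
```

```bash
python3 -m inch '[{"x":-0.15,"y":0.05,"z":0.4,"yaw":0},{"x":0,"y":0,"z":0.2,"yaw":0}]' 0.7 >/dev/null
python3 h.py .467 .1945 .045 -164
python3 -m inch '[{"x":0,"y":0,"z":0,"yaw":0},{"x":0,"y":0,"z":0,"yaw":0},{"x":0,"y":0,"z":0,"yaw":0},{"x":0,"y":0,"z":0,"yaw":0},{"x":0,"y":0,"z":0,"yaw":0}]' -1 20 >/dev/null
python3 h.py .467 .1945 .045 -164
```

```text
t41.8 at [0.465  0.1925 0.0442] yaw -163.92 w 0.0744 F [-0.6  0.3  0.1] tilt [174.2  13.6] | units x -0.10 y 0.06 z -0.00 yaw 0.02
t42.2 at [0.464  0.1912 0.043 ] yaw -163.90 w 0.0481 F [-1.9 -0.6 10.7] tilt [174.4  13.4] | units x -0.17 y 0.10 z -0.04 yaw 0.03
```

```bash
python3 -m inch '[{"x":0,"y":0,"z":0,"yaw":0},{"x":0,"y":0,"z":0,"yaw":0},{"x":0,"y":0,"z":-0.5,"yaw":0},{"x":0,"y":0,"z":-1,"yaw":0},{"x":0,"y":0,"z":-1,"yaw":0}]' -1 20
python3 -m inch '[{"x":0,"y":0,"z":-1,"yaw":0},{"x":0,"y":-0.5,"z":-1,"yaw":0},{"x":0,"y":-1,"z":-0.3,"yaw":0}]' >/dev/null
python3 h.py .457 -.258 .12 -174
```

```text
time_s: 42.58
tcp_pos: [0.4502, 0.1802, 0.1032]
eef_rot: [174.5, 13.1, -163.9]
contact_force: [0.9, 0.3, -0.2]
gripper_width: 0.0477
t42.8 at [0.4505 0.1377 0.1626] yaw -163.64 w 0.0479 F [ 1.6  0.1 -0.8] tilt [174.3  13.6] | units x 4.49 y -15.25 z -0.85 yaw 2.59
```

```bash
python3 -m inch '[{"x":0.3,"y":-1,"z":0,"yaw":0},{"x":0.3,"y":-1,"z":0,"yaw":0},{"x":0.3,"y":-1,"z":0,"yaw":0},{"x":0.3,"y":-1,"z":0,"yaw":0},{"x":0.3,"y":-1,"z":0,"yaw":0}]' >/dev/null
python3 -m inch '[{"x":0.3,"y":-1,"z":0,"yaw":0},{"x":0.3,"y":-1,"z":0,"yaw":0},{"x":0.3,"y":-1,"z":0,"yaw":0},{"x":0.3,"y":-1,"z":0,"yaw":0},{"x":0.3,"y":-1,"z":0,"yaw":0}]' >/dev/null
python3 h.py .457 -.258 .12 -174
```

```text
t43.7 at [ 0.4618 -0.1264  0.13  ] yaw -163.21 w 0.0479 F [ 0.6  0.9 -0.9] tilt [174.1  15.3] | units x 1.75 y -4.95 z -0.58 yaw 2.70
```

```bash
python3 -m inch '[{"x":0.3,"y":-1,"z":0,"yaw":0},{"x":0.3,"y":-1,"z":-0.1,"yaw":0},{"x":0.3,"y":-1,"z":-0.1,"yaw":0},{"x":0.3,"y":-1,"z":-0.1,"yaw":0.5},{"x":0.2,"y":-0.9,"z":-0.1,"yaw":1}]' >/dev/null
python3 -m inch '[{"x":0,"y":0,"z":0,"yaw":1},{"x":0,"y":0,"z":0,"yaw":0}]' >/dev/null
python3 h.py .457 -.258 .06 -174
```

```text
t44.2 at [ 0.4655 -0.266   0.1189] yaw -174.13 w 0.0479 F [-0.6  0.6 -0.7] tilt [171.5  14.4] | units x 0.88 y 0.02 z 2.24 yaw -0.03
```

```bash
python3 -m inch '[{"x":0.4,"y":0,"z":0.7,"yaw":0},{"x":0.3,"y":0,"z":0.8,"yaw":0},{"x":0.2,"y":0,"z":0.7,"yaw":0}]' >/dev/null
python3 h.py .457 -.26 .03 -174
python3 -m inch '[{"x":0,"y":0,"z":0.3,"yaw":0}]' >/dev/null
python3 h.py .457 -.26 .03 -174
```

```text
t44.5 at [ 0.4597 -0.2609  0.0643] yaw -173.70 w 0.0478 F [-0.1 -0.4 -0.2] tilt [172.  15.] | units x 0.45 y -0.13 z 1.29 yaw 0.08
t44.6 at [ 0.4602 -0.2585  0.0555] yaw -173.60 w 0.0482 F [-0.4  0.6 -1.5] tilt [171.9  14.9] | units x 0.39 y -0.18 z 0.94 yaw 0.10
```

```bash
python3 -m inch '[{"x":0.3,"y":-0.1,"z":0.4,"yaw":0}]' 
python3 -m inch '[{"x":0.1,"y":0,"z":0.25,"yaw":0}]' 
python3 -m inch '[{"x":0,"y":0,"z":0.15,"yaw":0}]' 
python3 -m inch '[{"x":0,"y":0,"z":0.1,"yaw":0}]'
```

```text
time_s: 44.67
tcp_pos: [0.4571, -0.2598, 0.0443]
eef_rot: [172.0, 15.0, -173.4]
contact_force: [0.1, -0.3, 0.2]
gripper_width: 0.0479
time_s: 44.75
tcp_pos: [0.4556, -0.2583, 0.0369]
eef_rot: [172.0, 15.0, -173.3]
contact_force: [-1.5, 0.1, -0.6]
gripper_width: 0.0481
time_s: 44.83
tcp_pos: [0.4566, -0.2573, 0.0331]
eef_rot: [172.0, 15.0, -173.2]
contact_force: [1.1, -0.4, -0.1]
gripper_width: 0.0479
time_s: 44.92
tcp_pos: [0.4576, -0.2566, 0.0308]
eef_rot: [172.0, 15.0, -173.1]
contact_force: [0.6, -0.6, 0.5]
gripper_width: 0.048
```

```bash
python3 -m inch '[{"x":0,"y":0,"z":0.12,"yaw":0}]' 
python3 -m inch '[{"x":0,"y":0,"z":0.1,"yaw":0}]' 
python3 -m inch '[{"x":0,"y":0,"z":0.1,"yaw":0}]'
```

```text
time_s: 45.0
tcp_pos: [0.459, -0.256, 0.0283]
eef_rot: [172.1, 15.0, -173.1]
contact_force: [-0.7, 0.8, -0.7]
gripper_width: 0.048
time_s: 45.08
tcp_pos: [0.4603, -0.2556, 0.0263]
eef_rot: [172.1, 15.1, -173.0]
contact_force: [0.9, -0.3, 0.1]
gripper_width: 0.0478
time_s: 45.17
tcp_pos: [0.4615, -0.2552, 0.0243]
eef_rot: [172.1, 15.1, -173.0]
contact_force: [-2.6, 0.9, 9.8]
gripper_width: 0.048
```

```bash
python3 -m inch '[{"x":0,"y":0,"z":0,"yaw":0},{"x":0,"y":0,"z":0,"yaw":0},{"x":0,"y":0,"z":-0.1,"yaw":0},{"x":0,"y":0,"z":-0.6,"yaw":0},{"x":0,"y":0,"z":-1,"yaw":0}]' 0.7 
python3 -m inch '[{"x":0,"y":0,"z":-1,"yaw":0},{"x":0,"y":0,"z":-1,"yaw":0},{"x":0,"y":-1,"z":-1,"yaw":0},{"x":0,"y":-1,"z":0,"yaw":0},{"x":0,"y":-1,"z":0,"yaw":0}]' >/dev/null
python3 -m inch '[{"x":0,"y":-1,"z":0,"yaw":0},{"x":0,"y":-1,"z":0,"yaw":0},{"x":0,"y":-1,"z":0,"yaw":0},{"x":0,"y":-1,"z":0,"yaw":0},{"x":0,"y":0,"z":0,"yaw":0}]'
python3 - <<'E'
from h import *
p,d,i=snap("top","t9.png");q,_,_=snap("scene","s9.png")
a=cv2.resize(p[130:270,140:420,::-1],(800,400),interpolation=cv2.INTER_CUBIC)
cv2.imwrite("pics/fin1.png",a)
cv2.imwrite("pics/fin2.png",cv2.resize(q[130:330,200:520,::-1],(800,500),interpolation=cv2.INTER_CUBIC))
E
```

```text
time_s: 45.58
tcp_pos: [0.4505, -0.2611, 0.0627]
eef_rot: [172.0, 14.9, -173.0]
contact_force: [0.8, -0.1, -0.1]
gripper_width: 0.0728
time_s: 46.42
tcp_pos: [0.4608, -0.4559, 0.126]
eef_rot: [172.7, 15.5, -172.6]
contact_force: [-0.1, 0.6, -0.1]
gripper_width: 0.0747
```

View pics/fin1.png

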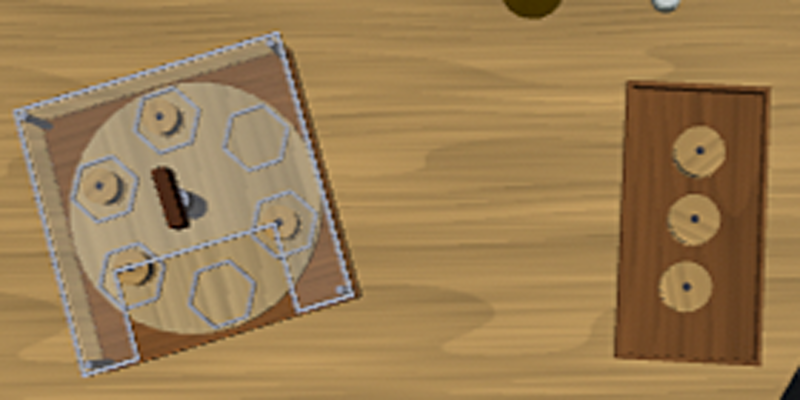

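View pics/fin2.png

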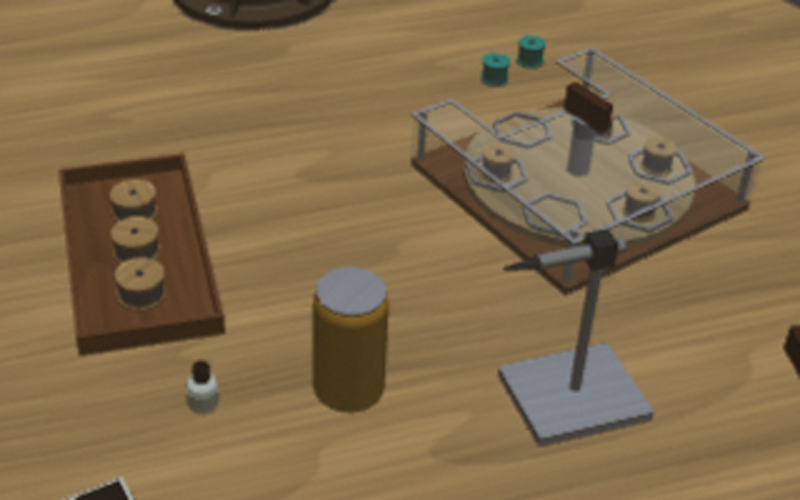

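Run:
```python
from h import *
go(.46,-.45)
A=np.array([.551,.2225]);b=np.radians(-162.9+180-0.0)
for k in range(6):
    P=A+.09*np.array([np.cos(b+k*np.pi/3),np.sin(b+k*np.pi/3)]);print(k,P.round(4));hole("top",[*P,.052],8) 
for P in [(.603,-.269),(.529,-.264),(.461,-.256)]: hole("top",[*P,.033],8)
```

```text
t46.5 at [ 0.4603 -0.4528  0.1263] yaw -172.66 w 0.0746 F [-0.1  0.1  0.3] tilt [172.6  15.5] | units x -0.00 y 0.11 z 0.02 yaw 0.00
0 [0.637 0.249]
top pred [196.2 170.3] blob [201.4 172.9] wh [ 6  8 17] [0.6293 0.2344 0.052 ]
top pred [196.2 170.3] blob [195.5 170.5] wh [2 2 4] [0.6364 0.2508 0.052 ]
1 [0.5711 0.3102]
top pred [173.7 194.5] blob [180.4 196.9] wh [ 5  9 14] [0.5643 0.2918 0.052 ]
top pred [173.7 194.5] blob [174.5 194.5] wh [2 2 4] [0.5711 0.308  0.052 ]
2 [0.4851 0.2838]
top pred [182.9 225.8] blob [189.6 228. ] wh [4 4 7] [0.4787 0.2655 0.052 ]
3 [0.465 0.196]
4 [0.5309 0.1348]
top pred [237.5 208. ] blob [237.  207.8] wh [3 3 5] [0.5314 0.1361 0.052 ]
top pred [237.5 208. ] blob [243.2 210. ] wh [3 7 8] [0.5251 0.119  0.052 ]
5 [0.6169 0.1612]
top pred [384.4 179.8] blob [382.8 173.9] wh [14  6 18] [ 0.6195 -0.2651  0.033 ]
top pred [384.4 179.8] blob [384.7 182. ] wh [3 3 7] [ 0.597  -0.2696  0.033 ]
top pred [383.4 206.6] blob [382.7 206. ] wh [3 3 7] [ 0.5306 -0.2621  0.033 ]
top pred [381.2 231.4] blob [379.7 230. ] wh [3 3 7] [ 0.4649 -0.252   0.033 ]
```

Run:
```python
from h import *
p=cv2.imread("pics/t9.png");q=cv2.imread("pics/s9.png")
a=cv2.resize(p[200:250,160:210],(400,400),interpolation=cv2.INTER_CUBIC)
u=proj("scene",[.4851,.2838,.04])[0];print(u)
x,y=int(u[0])-25,int(u[1])-25
b=cv2.resize(q[y:y+50,x:x+50],(400,400),interpolation=cv2.INTER_CUBIC)
for im,n,o in((a,"top",(160,200)),(b,"scene",(x,y))):
    for z,c in((.052,(0,0,255)),(.029,(0,255,0))):
        v=((proj(n,[.4851,.2838,z])[0]-o+.5)*8).astype(int);cv2.circle(im,tuple(int(k) for k in v),3,c,-1)
cv2.imwrite("pics/fin3.png",np.hstack([a,b]))
```

```text
[440.18175049 176.33476145]
```

View pics/fin3.png

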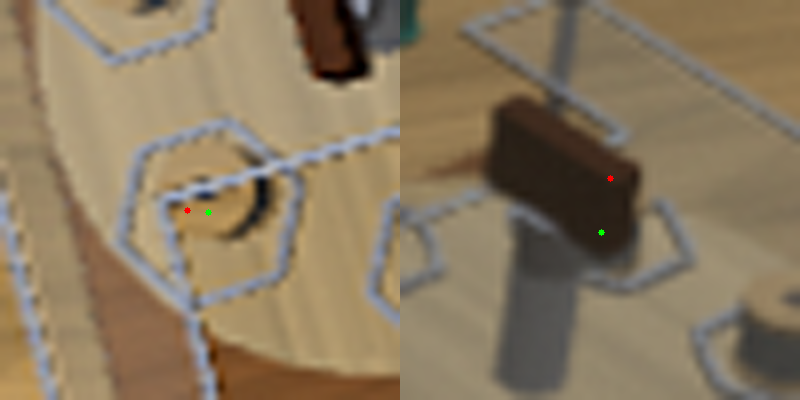

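Run:
```python
from h import *
p,d,i=snap("top");P=i["pose"];K=np.linalg.inv(i["mtx"])
def pts(m):
    v,u=np.nonzero(m);z=d[v,u];X=(np.c_[u,v,np.ones(len(u))]@K.T)*z[:,None];return X@P[:3,:3].T+P[:3,3]
np.set_printoptions(linewidth=150)
for c in((186,224),(174.5,194.5),(195.5,170.5),(237,207.8)):
    m=np.zeros(d.shape,bool);yy,xx=np.mgrid[:400,:640];m=((xx-c[0])**2+(yy-c[1])**2<9**2)&(d>0)
    X=pts(m);
    print(c,np.histogram(X[:,2],bins=np.arange(.0,.09,.006))[0])
    k=X[(X[:,2]>.045)&(X[:,2]<.06)]
    if len(k)>8:
        A=np.c_[k[:,:2]-k[:,:2].mean(0),np.ones(len(k))];s=np.linalg.lstsq(A,k[:,2],rcond=None)[0];print(len(k),k.mean(0).round(4),"slope",s.round(3))
# w10: hole of k=2 spool, pose unknown now
```

```text
(186, 224) [ 0  0  2 23 16 10  2  9 43  5  0 79 57  0]
54 [0.4846 0.2735 0.0507] slope [-0.093  0.006  0.051]
(174.5, 194.5) [  0   0   0   0   0   0   0   0   0   0   3 161  91   1]
(195.5, 170.5) [  0   0   0   0   0   0   0   0   0   0   2 154  98   2]
(237, 207.8) [  0   0   0  14  13   1   0   1  11   1   5 120  80   2]
13 [0.5227 0.1435 0.0509] slope [-0.182  0.148  0.051]
```

Run:
```python
from h import *
D=[];
for _ in range(6): p,d,i=snap("top");D.append(np.where(d>0,d,np.nan))
d=np.nanmedian(D,0);P=i["pose"];K=np.linalg.inv(i["mtx"])
v,u=np.mgrid[214:236,176:198];z=d[214:236,176:198]
X=(np.stack([u,v,np.ones_like(u)],-1)@K.T)*z[...,None];X=X@P[:3,:3].T+P[:3,3]
np.set_printoptions(linewidth=200);print((X[...,2]*1000).round().astype(int))
k=X[(X[...,2]>.046)&(X[...,2]<.059)];w=np.ones(len(k),bool)
for _ in range(8):
    A=np.c_[k[:,:2]-[.485,.275],np.ones(len(k))];s=np.linalg.lstsq(A[w],k[w,2],rcond=None)[0];w=abs(A@s-k[:,2])<.0015
print(w.sum(),s.round(4),k[w].min(0),k[w].max(0))
```

```text
[[72 72 70 71 70 72 71 75 72 71 72 73 72 71 71 70 73 71 69 70 70 73]
 [70 72 73 73 72 71 72 71 71 71 72 70 71 74 70 70 73 70 70 71 71 73]
 [71 71 70 71 68 71 73 73 72 71 70 71 71 71 72 73 73 69 72 70 71 74]
 [72 73 72 71 70 73 72 73 71 72 71 72 72 73 72 71 72 71 71 70 73 71]
 [70 70 71 71 72 71 71 71 71 71 72 74 72 72 72 71 71 72 71 72 71 72]
 [71 73 73 71 74 69 72 73 71 71 70 71 71 73 71 70 73 72 71 72 71 71]
 [72 71 71 71 72 69 74 70 70 73 71 70 71 71 70 72 71 71 70 71 70 69]
 [71 72 71 69 71 72 70 70 72 71 70 71 70 72 71 71 70 71 72 28 27 25]
 [71 72 73 72 72 70 71 71 71 72 71 74 72 70 69 70 41 33 26 23 29 27]
 [72 72 70 72 71 73 71 71 71 70 71 72 51 52 51 50 49 34 28 23 24 30]
 [72 71 71 72 70 71 71 70 71 52 53 52 52 51 50 50 42 35 27 24 22 29]
 [72 71 71 72 70 70 51 50 50 52 49 54 50 51 52 50 40 33 29 23 28 28]
 [71 71 69 73 72 71 53 52 51 51 50 50 52 53 53 52 35 27 24 21 30 26]
 [72 71 70 71 73 70 51 52 52 52 50 51 53 51 52 40 31 27 23 22 28 24]
 [71 72 70 73 70 71 52 51 52 53 52 52 52 51 35 29 28 23 23 24 30 24]
 [71 72 73 71 70 71 23 22 51 52 50 51 30 27 27 24 23 24 24 29 28 25]
 [69 71 71 72 72 72 70 24 22 24 24 22 24 24 25 23 23 23 24 27 26 24]
 [72 70 69 71 71 71 69 23 25 25 23 24 24 23 22 21 25 24 24 27 25 25]
 [71 71 70 70 72 72 71 24 24 24 22 24 23 23 22 24 23 21 23 27 22 23]
 [71 71 69 73 71 71 72 23 23 26 24 22 24 23 26 24 24 24 22 28 24 23]
 [72 71 71 72 72 73 70 71 23 24 23 24 25 23 24 25 24 28 27 28 24 23]
 [74 71 72 69 70 71 71 71 22 23 23 25 25 22 28 29 29 28 24 24 22 21]]
44 [-0.0365  0.0179  0.0512] [0.47611489 0.25979946 0.04941127] [0.49239091 0.28653538 0.0527417 ]
```

```bash
python3 -c "
from plant import r
print(r.close_job())"
```

```text
the job is handed in; nothing more can be done
None
```

I moved all three wide spools from the rack to the wooden tray, turning the rack by its knob three times. Both stray slim spools are now in rack pockets freed by wide spools. The job was handed in at about 47 s of the 210 s allowed. No verdict came back.

**What the last checks showed:**
- **Wide spools:** they stand in a row near the tray's middle line, clear of the position limits.
- **Slim spools:** all four are in rack pockets. The two original ones and the first stray are within about 3 mm of the pocket centres.
- **Second stray:** this is the weakest placing, about 10 mm off its pocket centre (limit 13 mm). Its hole was hidden by the cover's edge, so I checked it by depth. The top is flat at about 51–52 mm, so it stands upright on the pocket floor.
- **Can, bottle and turquoise spools:** they were not touched and looked unmoved in the last pictures. The phone was outside those views, so I did not check it again.

**What did not go as planned:** the tool's tilt drifted through the run, reaching about 17° by the end, because the moves could not correct it. The grasps and placings still worked.

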